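Change over the apple on a rotary peeler

ROBOT

A 6-joint arm with a two-finger parallel gripper is mounted at the origin on the work surface. World frame = base frame: x ahead of the robot, y to its left, z up, the work surface at z = 0. Lengths are in m, angles in rad, forces in N, time in s.
With the tool pointing down it reaches from about 0.3 to 0.875 m from the base axis. Payload 4.2 kg.
Tool frame: the origin (TCP) lies between the finger pads; the fingertips stand 22 mm ahead of it and the grasp point (between the pads) lies 3 mm ahead of it; z points along the fingers, y is the direction in which the jaws open and shut (so a half turn about z gives the same grasp; the last joint's range is limited). The gripper opens to 85 mm and grips with 20 to 120 N. Pads are 22 mm wide; open, the fingers measure 114 mm over their backs; the gripper's body (76 mm by 85 mm) begins 54 mm behind the grasp point. The pads swing forward as they close: fully open they stand 13 mm farther back than shut.
Start: joints at [1.159, 0.32, 1.565, -0, 1.257, -0.02], TCP at [0.22, 0.531, 0.253] pointing down, gripper open.
Joint ranges: [-3.11, 3.11], [-0.84, 2.01], [0.21, 2.61], [-1.34, 4.49], [0.05, 2.63], [-2.56, 2.56]. Speed limits (rad/s): [2.57, 2.57, 3.14, 3.14, 3.14, 3.14].

INTERFACE

Orientations are given as a unit quaternion [w, x, y, z].
In Python, from bench import sensors, snapshot, camera_info, manip gives the robot as it stands. The module is installed in compiled form; this text tells all that it offers.
- The arm moves only by the tool play_rows, never from a script. Its argument "deltas" is a list of rows, each an object with "slide": the shift along the tool's x, y, z in cm, a list of three; "delta_rot": the turn, a rotation vector about the tool's x, y, z in degrees, a list of three. In form: [{"slide": [dx, dy, dz], "delta_rot": [rx, ry, rz]}, ...]. A call has 1 to 8 rows; each row shifts and turns the commanded pose from where the row before left it, along the tool's axes as they then stand; what a row does not reach is not made up. A row lasts 1/10 s, in which the tool goes at most 50 mm and 8.59 degrees, less where a joint would pass 70% of its speed; a pose out of reach is approached as far as the arm can. A call with a gripper value outside its range is refused whole. "fingers" is the closure in counts, from 0 (fully open) to 255 (shut), set as the call begins (left out, the last holds). The fingers move at their own pace and stop on an object; "grip_force" is the grip in N (left out, the last holds). Time passes only in rows, so rows that do not move let the fingers close. It gives the time, the measured TCP pose, the force and the opening at its end, in the units of the state.
- sensors.sense(): the state, without advancing time (a new reading comes with each control period).
- snapshot(name): name is "side" or "top"; returns the picture (480x640x3 uint8, red, green, blue); there is no depth.
- camera_info(name): a dict with "vfov" (degrees; the focal length in pixels is half the picture's height over the tangent of half this angle, whatever the lens; pixels are square), "cx", "cy" (the principal point, pixels), "world_to_cam" (4x4, takes a point from world to camera coordinates). Camera axes: x right, y up, looking along -z (the intrinsics and any distortion apply to the point x, -y, -z); pixel columns grow to the right and rows downward; lengths in m; the calibration is good to about 2 mm. A picture is of the moment at which its call begins. camera_info takes no time and is no camera call.
- manip.finish_job(): hands the job in, once; it reports no verdict.
The state is a dict: "t": time; "joints": joint angles; "joint_vel": joint speeds; "tau": joint torques, N m; "eef_pos": TCP position; "orientation": TCP orientation; "wrist_force": force on the tool from outside, world axes, zero at the start; "moment": the same for the moment, N m; "opening": finger opening in m.
Only numpy, scipy, OpenCV 4.12 (cv2) and the standard library are available. Lean on these libraries where they do the work, as an engineer would, in place of code of your own. Each camera call takes 0.05 s, during which the arm holds its last target. There are 200 camera calls.

TASK

The peeler has just finished a small apple: flip up the hold-down lever on its head, take the peeled apple out and set it upright in the empty green lotus cup. Then seat the red apple from the yellow tray in the peeler's cup, stem up, and bring the lever down again so that the foot holds it ready for peeling. Set the fruit down rather than dropping it, and leave the other cups, the peeled apples in them and the limes where they are.

Things in the scene. Friction and masses are not known exactly. Their poses are not given: they have to be found in the camera images.
- peeler: Rotary apple peeler, fixed, pale grey with a steel deck; origin on the table under the vertical drive axis. Its x points from its open front to its back, y to the lever's side. It stands with the front to the robot's right and the lever towards the robot. Base x -85..105, y -135..85 mm, deck 50 mm high. Column: x 25..95, y -131..-89. Blade arm parked beside it: x 65..95, y -82..-25, up to z 150 mm.
- head_nose (a point): Middle of the lower front edge of the peeler's head, axes as the peeler's. The head is a block x -32..32, y -131..30, z 188..268 mm in the peeler's frame: it overhangs the drive axis and bars a straight-down approach to the fruit. Come in from the front with the tool leaning about 40 degrees. Lever and spring strut lie before its face, out to x -65.
- drive_cup (a point): Centre of the rim of the peeler's black drive cup, 73 mm above the table, axes as the peeler's. Conical cup, 45 mm across outside, about 38 mm inside, 11 mm deep: a fruit settles centred in it, its middle 13 mm (peeled) to 15 mm (red) above this rim.
- lever (a joint): Hold-down lever on the head, rad. About 0 = down, foot on an apple (-0.09 with no fruit); 1.01 = fully up, at its stop. Turns 1:1 with the knob about the hinge, growing as the knob rises. Over-centre spring: let go above about 0.6 it swings up and stays, below about 0.45 it swings down by itself and presses the foot on the fruit with about 6 N. Needs 2 to 4 N at the knob.
- lever_knob (a point): Centre of the red ball, 22 mm across, at the free end of the lever. The lever swings in front of the head in a plane along the peeler's y and z; the ball sticks out to the +y side, 170 mm from the hinge, 152 mm above the table when down, 317 mm when up. An 8 mm steel rod leads to it.
- lever_hinge (a point): The lever's hinge, on the front of the head at 46 mm before (-x) and 55 mm to -y of the drive axis, 228 mm above the table; axes as the peeler's, the hinge axis is its x.
- presser: Hold-down foot and its vertical steel spindle, driven by the lever, on the drive axis. Origin at the centre of the foot's underside (20 mm across), 109 to 112 mm above the table when down on an apple, 169 mm with the lever up (57 mm of room above a seated red apple). The spindle's top, above the head, is 188 mm higher than this.
- peeled: The finished apple, cream with a red patch round the stem, a ball of 46 mm, small flats (16 mm) above and below, 46 mm high, about 50 g; starts in the drive cup under the foot. Origin at its middle, z towards the stem.
- apple: The red unpeeled apple, a ball of 49 mm, small flats (16 mm) above and below, 48 mm high (thin stem to 50), about 60 g; starts standing stem up in the yellow tray. Origin at its middle, z towards the stem.
- tray: Shallow yellow tray, fixed, 250 x 250 mm, wall 4 mm thick and 30 mm high, floor 4 mm thick; origin under its centre. Holds the red apple and two limes.
- cup_empty: The empty green lotus cup on a pink ring foot, loose, 110 g, rim 30 mm high and 45 mm across (petal tips to 60 mm, no higher); origin at the centre of its underside. Its conical hollow centres an apple, whose middle then stands 43 mm above the table.
- cup_a: Another lotus cup like it, already filled with a peeled apple: leave it.
- cup_b: A third lotus cup, also filled: leave it.
- peeled_a: Peeled apple in cup_a: leave it. Size as the finished apple.
- peeled_b: Peeled apple in cup_b: leave it. Size as the finished apple.
- lime_a: Dark green lime in the yellow tray, 47 mm ball: leave it.
- lime_b: The other lime in the yellow tray, alike: leave it.
There are look-alikes about, which are no part of the job. Of the things like the apple, leave any that is pink or purple; of the rest the smaller one is meant.

How it is judged:
On the way, in this order (a step that is already met when the one before it is completed fails the run):
1. the hold-down lever is fully up, the peeled apple still in the drive cup (value of joint lever above 0.85 rad and horizontal distance between peeled and drive_cup below 0.015 m), for 0.2 s.
2. the peeled apple sits upright in the empty lotus cup, released, the lever still up (value of joint lever above 0.85 rad and horizontal distance between peeled and cup_empty below 0.005 m and z of peeled in the frame of cup_empty between 0.04 and 0.047 m and angle between peeled's own z axis and vertical below 0.35 rad and angle between cup_empty's own z axis and vertical below 0.2 rad and linear speed of peeled below 0.03 m/s and contact force between the fingers and peeled below 0.1 N), for 0.2 s.
3. the red apple sits stem up in the drive cup, released, the lever still up (value of joint lever above 0.85 rad and horizontal distance between apple and drive_cup below 0.005 m and z of apple in the frame of drive_cup between 0.011 and 0.018 m and angle between apple's own z axis and vertical below 0.3 rad and linear speed of apple below 0.03 m/s and contact force between the fingers and apple below 0.1 N), for 0.2 s.
At the end, for the whole second after the job is handed in: Lever down (under 0.1 rad) and still, foot bearing on the red apple (over 2 N); red apple stem up (17 degrees), centred (5 mm) and seated (middle 11 to 18 mm over the rim) in the drive cup; peeled apple upright (20 degrees), centred (5 mm) and seated in the upright lotus cup; both still (value of joint lever below 0.1 rad and velocity of joint lever below 0.05 rad/s and contact force between presser and apple above 2 N and horizontal distance between apple and drive_cup below 0.005 m and z of apple in the frame of drive_cup between 0.011 and 0.018 m and angle between apple's own z axis and vertical below 0.3 rad and linear speed of each of apple, peeled below 0.03 m/s and contact force between the fingers and apple below 0.1 N and horizontal distance between peeled and cup_empty below 0.005 m and z of peeled in the frame of cup_empty between 0.04 and 0.047 m and angle between peeled's own z axis and vertical below 0.35 rad and angle between cup_empty's own z axis and vertical below 0.2 rad and contact force between the fingers and peeled below 0.1 N); the robot touches nothing.
It fails at once if a filled cup, an apple in it or a lime is moved by more than 30 mm (distance of any of cup_a, cup_b, peeled_a, peeled_b, lime_a, lime_b from where it was at the start of the episode above 0.03 m).
It fails at once if the peeled or the red apple is dropped (falls free at over 0.6 m/s, about 20 mm) ((linear speed of peeled above 0.6 m/s and contact force between the fingers and peeled below 0.05 N) or (linear speed of apple above 0.6 m/s and contact force between the fingers and apple below 0.05 N)).
It also fails if it takes over 72 s, if anything falls off the work surface, if the arm or the gripper's body presses on something with over 40 N, if the wrist force passes 120 N, or if a joint passes its speed limit or range.

## Working session

There is one attempt and no reset: what is moved stays moved. The work goes in short steps, Python scripts to look and compute and a tool call to move; the robot and the scene stay as the last step left them, time stands still between calls to the robot, and variables do not carry over. Pictures are saved under pics/ and viewed, about 8 in all and at most 12, crops included, and the job is handed in when it is done.

Besides the shell and the picture viewer there is one more tool, called after "Request:" by a JSON object that holds its "api" and its "payload". play_rows: Moves the arm, as the interface text tells. Its arguments: {"type":"object","properties":{"deltas":{"type":"array","items":{"type":"object","properties":{"slide":{"type":"array","items":{"type":"number"}},"delta_rot":{"type":"array","items":{"type":"number"}}}}},"fingers":{"type":"number"},"grip_force":{"type":"number"}},"required":["deltas"]}

```bash
mkdir -p pics; python3 - <<'E'
from bench import sensors, snapshot, camera_info
import cv2
for n in("side","top"):
    c=camera_info(n); print(n,c)
    cv2.imwrite(f"pics/{n}0.png",snapshot(n)[:,:,::-1])
print(sensors.sense())
E
```

```text
side {'vfov': 51.78189792040038, 'cx': 319.0922029867011, 'cy': 240.5518387807043, 'world_to_cam': array([[-0.95886718, -0.28365494, -0.01065861,  0.45440987],
       [ 0.15110595, -0.54186527,  0.82677023, -0.26297173],
       [-0.24029299,  0.79115226,  0.56243877, -0.78443798],
       [ 0.        ,  0.        ,  0.        ,  1.        ]])}
top {'vfov': 51.44217196708975, 'cx': 323.3448680423407, 'cy': 243.94200939757593, 'world_to_cam': array([[-0.01071438, -0.99988089,  0.01110879, -0.09782013],
       [ 0.98310028, -0.00850285,  0.18287028, -0.50837651],
       [-0.18275404,  0.0128804 ,  0.98307429, -0.98164854],
       [ 0.        ,  0.        ,  0.        ,  1.        ]])}
{'t': 0.1, 'joints': array([ 1.15901545e+00,  3.20230756e-01,  1.56556567e+00,  3.40031191e-06,
        1.25737605e+00, -1.99568103e-02]), 'joint_vel': array([-0.00027809, -0.00111745, -0.00567645, -0.00157094, -0.00273864,
       -0.00108333]), 'tau': array([ 1.39820633e-03, -4.16412950e+01, -2.34701103e+01,  7.55601422e-05,
        4.82888339e-03, -4.72431587e-07]), 'eef_pos': array([0.21939811, 0.53107741, 0.25256134]), 'orientation': array([-1.70775561e-04,  1.94661656e-01,  9.80870132e-01, -7.71232478e-04]), 'wrist_force': array([-1.16151108,  0.63536364,  0.05055239]), 'moment': array([0.0013632 , 0.0206146 , 0.00053194]), 'opening': 0.08531538027119544}
```

View pics/side0.png

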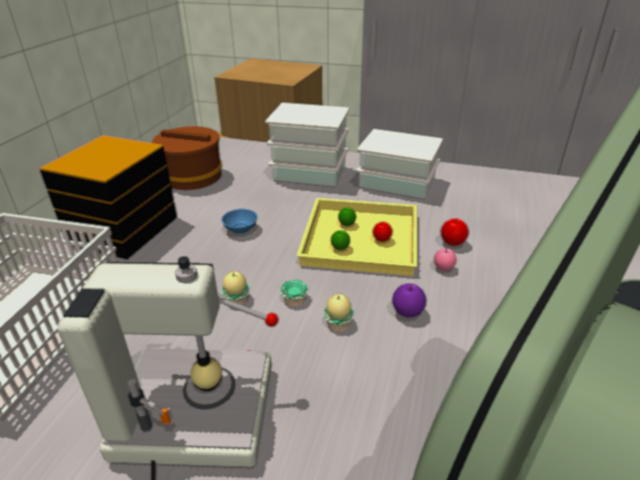

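View pics/top0.png

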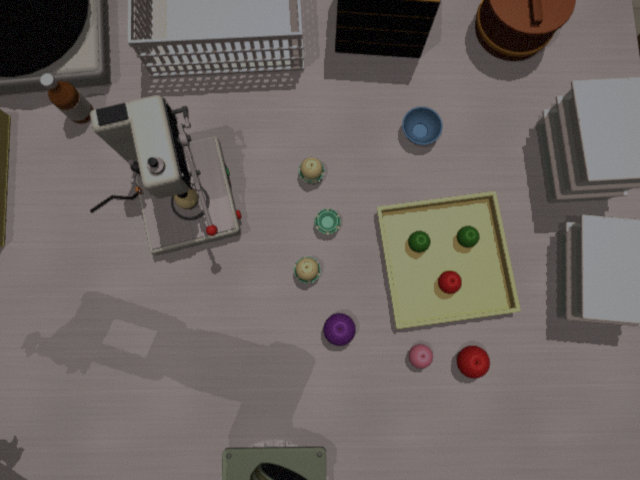

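Side view: peeler at left front, with its peeled apple at (207,373), knob (272,320), empty cup (294,290), red apple (383,231). Top view: knob (212,230), spindle top (155,163), empty cup (328,222), red apple (450,282), deck corners (153,250) and (238,208).

```bash
cat > h.py <<'E'
import numpy as np, cv2
from bench import sensors, snapshot, camera_info
from scipy.spatial.transform import Rotation as R
def ray(n,uv):
    c=camera_info(n);f=240/np.tan(np.radians(c["vfov"]/2));T=c["world_to_cam"]
    d=np.array([(uv[0]-c["cx"])/f,-(uv[1]-c["cy"])/f,-1.]);Q=T[:3,:3].T
    return -Q@T[:3,3],Q@d/np.linalg.norm(d)
def plane(n,uv,z):
    o,d=ray(n,uv);return o+d*(z-o[2])/d[2]
def tri(us,ut):
    (a,p),(b,q)=ray("side",us),ray("top",ut)
    s=np.linalg.lstsq(np.c_[p,-q],b-a,rcond=None)[0]
    A,B=a+p*s[0],b+q*s[1];return (A+B)/2,np.linalg.norm(A-B)
def proj(n,P):
    c=camera_info(n);f=240/np.tan(np.radians(c["vfov"]/2));T=c["world_to_cam"]
    p=T[:3,:3]@P+T[:3,3];return np.array([c["cx"]+f*p[0]/-p[2],c["cy"]-f*p[1]/-p[2]])
def blobs(img,lo,hi,amin=15):
    h=cv2.cvtColor(img,cv2.COLOR_RGB2HSV);m=cv2.inRange(h,lo,hi)
    n,_,st,ce=cv2.connectedComponentsWithStats(m)
    return [(ce[i].round(1),st[i].tolist()) for i in range(1,n) if st[i][4]>=amin]
def tcp():
    s=sensors.sense();q=s["orientation"];return s,s["eef_pos"],R.from_quat([q[1],q[2],q[3],q[0]])
E
python3 - <<'E'
from h import *
S=cv2.imread("pics/side0.png")[:,:,::-1].copy();T=cv2.imread("pics/top0.png")[:,:,::-1].copy()
for nm,I in(("side",S),("top",T)):
    for k,lo,hi in(("red",(0,200,90),(4,255,255)),("green",(70,90,60),(90,255,255)),("cream",(15,60,90),(30,150,255)),("lime",(50,150,20),(68,255,160))):
        print(nm,k,[(c.tolist(),s) for c,s in blobs(I,lo,hi,25)])
print("knob",tri((272,320),(212,230)))
print("spin",tri((184,262),(155,162)))
print("apple",tri((383,231),(450,282)))
for p in((153,250),(238,208),(218,138)): print(p,plane("top",p,.05))
big=np.vstack([cv2.resize(T[130:260,110:350],None,fx=3,fy=3,interpolation=3)])
cv2.imwrite("pics/c1.png",big[:,:,::-1])
E
```

```text
side red [([454.4, 231.4], [442, 219, 26, 26, 496]), ([382.0, 231.3], [374, 223, 17, 18, 233]), ([271.2, 319.2], [266, 314, 11, 11, 99])]
side green [([294.0, 288.3], [281, 280, 26, 18, 318]), ([234.0, 296.1], [230, 295, 10, 4, 30]), ([336.8, 320.9], [333, 319, 10, 5, 32])]
side cream [([254.2, 97.4], [214, 58, 108, 84, 4654]), ([91.8, 146.3], [39, 134, 113, 36, 155]), ([359.0, 237.0], [296, 198, 122, 78, 1578]), ([346.2, 226.2], [335, 220, 25, 12, 66]), ([382.1, 238.1], [369, 221, 27, 27, 115]), ([340.5, 250.7], [328, 243, 26, 14, 75]), ([234.1, 282.3], [223, 271, 23, 23, 396]), ([338.4, 305.8], [327, 293, 24, 25, 441]), ([294.8, 300.2], [285, 298, 20, 5, 29]), ([339.2, 325.1], [328, 323, 21, 5, 28]), ([205.8, 373.9], [190, 358, 32, 30, 659])]
side lime [([346.6, 216.8], [340, 209, 14, 16, 162]), ([340.0, 240.5], [333, 232, 15, 17, 187])]
top red [([211.0, 230.2], [207, 226, 9, 9, 39]), ([449.9, 281.4], [441, 272, 20, 19, 133]), ([474.2, 361.4], [461, 347, 28, 29, 323])]
top green [([327.6, 219.3], [315, 210, 25, 22, 224])]
top cream [([311.0, 167.3], [301, 157, 21, 21, 296]), ([480.4, 201.2], [450, 192, 51, 35, 164]), ([181.9, 201.4], [175, 196, 16, 11, 102]), ([463.0, 248.3], [381, 199, 139, 130, 1491]), ([459.5, 246.8], [451, 234, 23, 24, 188]), ([411.8, 251.7], [404, 239, 22, 22, 175]), ([306.8, 268.3], [296, 258, 22, 21, 329]), ([443.9, 288.2], [433, 268, 31, 34, 269])]
top lime [([467.3, 236.1], [458, 227, 20, 20, 246]), ([418.5, 241.1], [409, 232, 20, 19, 236])]
knob (array([0.51566511, 0.10547353, 0.14924613]), np.float64(0.0020251293281383447))
spin (array([0.59991955, 0.17138789, 0.28765993]), np.float64(0.00012307580598356848))
apple (array([ 0.42680816, -0.365983  ,  0.02760802]), np.float64(0.002783057862484465))
(153, 250) [0.49732639 0.24625772 0.05      ]
(238, 208) [0.5846567 0.0743571 0.05     ]
(218, 138) [0.73944766 0.12024493 0.05      ]
```

View pics/c1.png

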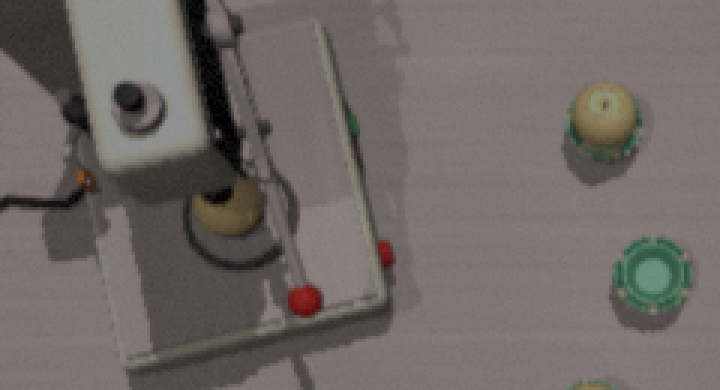

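Crop: deck corners in full-image pixels are (152,251.7), (238,230) and (216.7,138); knob (211.7,230); spindle top (153,162); empty cup centre (327.5,221).

```bash
python3 - <<'E'
from h import *
c=[plane("top",p,.05)[:2] for p in((152,251.7),(238,230),(216.7,138))]
k=tri((271.2,319.2),(211.3,230.2));s=tri((183.5,261),(153.3,161.5))
print(c,k,s)
print("axis top plane z=.298",plane("top",(153.3,161.5),.298), plane("side",(183.5,261),.298))
L=np.array([(105,85),(-85,85),(-85,-135),(-46,97),(0,0)])/1e3
W=np.array(c+[k[0][:2],s[0][:2]])
Lm,Wm=L.mean(0),W.mean(0)
H=(L-Lm).T@(W-Wm);th=np.arctan2(H[0,1]-H[1,0],H[0,0]+H[1,1]);Rm=np.array([[np.cos(th),-np.sin(th)],[np.sin(th),np.cos(th)]])
t=Wm-Rm@Lm
print("yaw",np.degrees(th),"org",t,"res mm",((L@Rm.T+t-W)*1e3).round(1).tolist())
Pa=np.r_[t,.086]
print("peeled proj",proj("side",Pa),proj("top",Pa))
print("redapple",tri((382.5,231.3),(449.9,281.9)))
print("cup rim", plane("top",(327.5,221),.03),plane("side",(294.3,289.5),.03))
for n,u,v in(("a",(311,168),(234.5,282.5)),("b",(307,268.5),(338.5,306)),("lime1",(467.5,236.5),(346.8,217)),("lime2",(419,241),(340.3,240.5))):print(n,tri(v,u))
E
```

```text
[array([0.493812  , 0.24811422]), array([0.5377638 , 0.07339351]), array([0.7394646 , 0.12301984])] (array([0.5155934 , 0.10645407, 0.15152154]), np.float64(0.000452178010385306)) (array([0.59943841, 0.17304859, 0.29063364]), np.float64(0.0006403711160742507))
axis top plane z=.298 [0.59707679 0.17066297 0.298     ] [0.59288345 0.18168729 0.298     ]
yaw 103.77416650353999 org [0.5975695  0.17265334] res mm [[-3.8, 6.3], [-2.5, -3.5], [9.5, -0.8], [-1.3, -1.6], [-1.9, -0.4]]
peeled proj [206.98650789 370.39629342] [186.44731235 197.62161552]
redapple (array([ 0.4275365 , -0.3660535 ,  0.02651412]), np.float64(0.0019804499765195744))
cup rim [ 0.56002464 -0.11230723  0.03      ] [ 0.55600208 -0.10471693  0.03      ]
a (array([ 0.67273056, -0.07834726,  0.04300071]), np.float64(0.0011518697992426896))
b (array([ 0.4566452 , -0.06872301,  0.04164216]), np.float64(0.001454957398752202))
lime1 (array([ 0.52432549, -0.40972724,  0.0242482 ]), np.float64(0.0016396082914183457))
lime2 (array([ 0.51486642, -0.30611491,  0.02386364]), np.float64(0.0029935956175882743))
```

```bash
cat >> h.py <<'E'
O=np.array([.597,.172,0]);th=np.radians(103.8)
px=np.array([np.cos(th),np.sin(th),0]);py=np.array([-np.sin(th),np.cos(th),0]);ez=np.array([0,0,1.])
def pe(x,y,z): return O+(x*px+y*py+z*ez)/1e3   # peeler frame, mm
def ori(yd,lean,a):   # jaws along yd, tool z = down leaning towards horizontal 'lean' by a deg
    a=np.radians(a);z=np.sin(a)*lean-np.cos(a)*ez;y=yd-z*(yd@z);y/=np.linalg.norm(y)
    return R.from_matrix(np.c_[np.cross(y,z),y,z])
def plan(P,Rt,back=.003):   # P = grasp point wanted
    s,p,r=tcp();rv=np.degrees((r.inv()*Rt).as_rotvec());T=P-back*Rt.as_matrix()[:,2]
    print("t",s["t"],"tcp",p.round(4),"open",round(s["opening"],4),"F",s["wrist_force"].round(1))
    print(" turn",rv.round(1),"then slide cm",(Rt.inv().apply(T-p)*100).round(2),"world",((T-p)*100).round(2))
FR=ori(-py,px,45);KN=ori(px,px,0)
E
python3 - <<'E'
from h import *
k=np.array([.5156,.1065,.152])
plan(k,KN)
p=np.linspace(-.4636,.53,13);print(np.c_[np.diff(17*np.cos(p)),-np.diff(17*np.sin(p))].round(2).tolist())
E
```

```text
t 0.1 tcp [0.2194 0.5311 0.2526] open 0.0853 F [-1.2  0.6  0.1]
 turn [ -0.1  -0.  -36.2] then slide cm [-18.64 -48.3    9.76] world [ 29.62 -42.46  -9.76]
[[0.58, -1.28], [0.47, -1.33], [0.36, -1.36], [0.24, -1.39], [0.13, -1.4], [0.01, -1.41], [-0.1, -1.4], [-0.22, -1.39], [-0.33, -1.37], [-0.45, -1.33], [-0.56, -1.29], [-0.66, -1.24]]
```

Request:
{"api": "play_rows", "payload": {"deltas": [{"slide": [0, 0, -1.6], "delta_rot": [0, 0, -7.24]}, {"slide": [0, 0, -1.6], "delta_rot": [0, 0, -7.24]}, {"slide": [0, 0, -1.6], "delta_rot": [0, 0, -7.24]}, {"slide": [0, 0, -1.6], "delta_rot": [0, 0, -7.24]}, {"slide": [0, 0, -1.6], "delta_rot": [0, 0, -7.24]}]}}

```text
t: 0.6
eef_pos: [0.2195, 0.5312, 0.3334]
orientation: [-0.0, -0.122, 0.992, -0.0]
wrist_force: [-0.1, 1.2, 0.2]
opening: 0.0853
```

Request:
{"api": "play_rows", "payload": {"deltas": [{"slide": [-1.2, -3.2, 0]}, {"slide": [-1.2, -3.2, 0]}, {"slide": [-1.2, -3.2, 0]}, {"slide": [-1.2, -3.2, 0]}, {"slide": [-1.2, -3.2, 0]}, {"slide": [-1.2, -3.2, 0]}, {"slide": [-1.2, -3.2, 0]}, {"slide": [-1.2, -3.2, 0]}]}}

```text
schema error: expected keys slide, delta_rot
```

Request:
{"api": "play_rows", "payload": {"deltas": [{"slide": [-1.2, -3.2, 0]}, {"slide": [-1.2, -3.2, 0]}, {"slide": [-1.2, -3.2, 0]}, {"slide": [-1.2, -3.2, 0]}, {"slide": [-1.2, -3.2, 0]}, {"slide": [-1.2, -3.2, 0]}, {"slide": [-1.2, -3.2, 0]}, {"slide": [0, 0, 0]}]}}

```text
schema error: expected keys slide, delta_rot
```

```bash
python3 - <<'E'
from h import *
plan(np.array([.5156,.1065,.152]),KN)
E
```

```text
t 0.6 tcp [0.2195 0.5312 0.3334] open 0.0853 F [-0.1  1.2  0.2]
 turn [-0.  -0.   0.3] then slide cm [-18.63 -48.31  17.84] world [ 29.61 -42.47 -17.84]
```

Request:
{"api": "play_rows", "payload": {"deltas": [{"slide": [-1.33, -3.45, 0], "delta_rot": [0, 0, 0]}, {"slide": [-1.33, -3.45, 0], "delta_rot": [0, 0, 0]}, {"slide": [-1.33, -3.45, 0], "delta_rot": [0, 0, 0]}, {"slide": [-1.33, -3.45, 0], "delta_rot": [0, 0, 0]}, {"slide": [-1.33, -3.45, 0], "delta_rot": [0, 0, 0]}, {"slide": [-1.33, -3.45, 0], "delta_rot": [0, 0, 0]}, {"slide": [-1.33, -3.45, 0], "delta_rot": [0, 0, 0]}]}}

```text
t: 1.3
eef_pos: [0.3679, 0.3175, 0.333]
orientation: [-0.0, -0.12, 0.993, -0.0]
wrist_force: [0.8, 1.0, 0.5]
opening: 0.0853
```

Request:
{"api": "play_rows", "payload": {"deltas": [{"slide": [-1.33, -3.45, 0], "delta_rot": [0, 0, 0]}, {"slide": [-1.33, -3.45, 0], "delta_rot": [0, 0, 0]}, {"slide": [-1.33, -3.45, 0], "delta_rot": [0, 0, 0]}, {"slide": [-1.33, -3.45, 0], "delta_rot": [0, 0, 0]}, {"slide": [-1.33, -3.45, 0], "delta_rot": [0, 0, 0]}, {"slide": [-1.33, -3.45, 0], "delta_rot": [0, 0, 0]}, {"slide": [-1.33, -3.45, 0], "delta_rot": [0, 0, 0]}, {"slide": [0, 0, 0], "delta_rot": [0, 0, 0]}]}}

```text
t: 2.1
eef_pos: [0.517, 0.1034, 0.3324]
orientation: [-0.0, -0.117, 0.993, -0.001]
wrist_force: [-0.6, 0.0, -0.4]
opening: 0.0855
```

```bash
python3 - <<'E'
from h import *
plan(np.array([.5156,.1065,.152]),KN); print(sensors.sense()["joints"].round(2))
E
```

```text
t 2.1 tcp [0.517  0.1034 0.3324] open 0.0855 F [-0.6  0.  -0.4]
 turn [-0.1 -0.  -0.3] then slide cm [ 0.07  0.34 17.74] world [ -0.14   0.31 -17.74]
[ 0.18  0.2   1.53 -0.    1.41 -1.63]
```

Request:
{"api": "play_rows", "payload": {"deltas": [{"slide": [0.01, 0.05, 2.53], "delta_rot": [0, 0, 0]}, {"slide": [0.01, 0.05, 2.53], "delta_rot": [0, 0, 0]}, {"slide": [0.01, 0.05, 2.53], "delta_rot": [0, 0, 0]}, {"slide": [0.01, 0.05, 2.53], "delta_rot": [0, 0, 0]}, {"slide": [0.01, 0.05, 2.53], "delta_rot": [0, 0, 0]}, {"slide": [0.01, 0.05, 2.53], "delta_rot": [0, 0, 0]}, {"slide": [0.01, 0.04, 2.53], "delta_rot": [0, 0, 0]}, {"slide": [0, 0, 0], "delta_rot": [0, 0, 0]}]}}

```text
t: 2.9
eef_pos: [0.5108, 0.1099, 0.153]
orientation: [-0.004, -0.12, 0.993, -0.0]
wrist_force: [-0.1, -0.2, -0.1]
opening: 0.0855
```

Request:
{"api": "play_rows", "payload": {"deltas": [{"slide": [0, 0, 0], "delta_rot": [0, 0, 0]}, {"slide": [0, 0, 0], "delta_rot": [0, 0, 0]}, {"slide": [0, 0, 0], "delta_rot": [0, 0, 0]}, {"slide": [0, 0, 0], "delta_rot": [0, 0, 0]}, {"slide": [0, 0, 0], "delta_rot": [0, 0, 0]}, {"slide": [0, 0, 0], "delta_rot": [0, 0, 0]}, {"slide": [0, 0, 0], "delta_rot": [0, 0, 0]}, {"slide": [0, 0, 0], "delta_rot": [0, 0, 0]}], "fingers": 255, "grip_force": 20}}

```text
t: 3.7
eef_pos: [0.5152, 0.107, 0.1573]
orientation: [0.002, -0.121, 0.993, -0.003]
wrist_force: [2.3, -11.0, 1.3]
opening: 0.0201
```

```bash
python3 - <<'E'
from h import *
plan(np.array([.5156,.1065,.152]),KN)
S=snapshot("side");T=snapshot("top")
print(blobs(S,(0,200,60),(4,255,255),8),blobs(T,(0,180,60),(4,255,255),8))
E
```

```text
t 3.7 tcp [0.5152 0.107  0.1573] open 0.0201 F [  2.3 -11.    1.3]
 turn [-0.3  0.1  0. ] then slide cm [-0.03 -0.05  0.23] world [ 0.04 -0.05 -0.23]
[(array([454.1, 231.6]), [442, 219, 26, 26, 507]), (array([382. , 231.4]), [374, 223, 17, 18, 233])] [(array([449.7, 281.8]), [439, 272, 22, 21, 321]), (array([472.9, 361.5]), [457, 347, 32, 31, 631])]
```

Request:
{"api": "play_rows", "payload": {"deltas": [{"slide": [0, -0.15, 0.1], "delta_rot": [0, 0, 0]}, {"slide": [0.58, -0.1, -1.28], "delta_rot": [0, 0, 0]}, {"slide": [0.47, 0, -1.33], "delta_rot": [0, 0, 0]}, {"slide": [0.36, 0, -1.36], "delta_rot": [0, 0, 0]}, {"slide": [0.24, 0, -1.39], "delta_rot": [0, 0, 0]}, {"slide": [0.13, 0, -1.4], "delta_rot": [0, 0, 0]}]}}

```text
t: 4.4
eef_pos: [0.4967, 0.102, 0.2238]
orientation: [-0.0, -0.12, 0.993, -0.001]
wrist_force: [3.1, -3.4, -3.4]
opening: 0.0203
```

Request:
{"api": "play_rows", "payload": {"deltas": [{"slide": [0.01, 0, -1.41], "delta_rot": [0, 0, 0]}, {"slide": [-0.1, 0, -1.4], "delta_rot": [0, 0, 0]}, {"slide": [-0.22, 0, -1.39], "delta_rot": [0, 0, 0]}, {"slide": [-0.33, 0, -1.37], "delta_rot": [0, 0, 0]}, {"slide": [-0.45, 0, -1.33], "delta_rot": [0, 0, 0]}, {"slide": [-0.56, 0, -1.29], "delta_rot": [0, 0, 0]}, {"slide": [-0.66, 0, -1.24], "delta_rot": [0, 0, 0]}, {"slide": [0, 0, 0], "delta_rot": [0, 0, 0]}]}}

```text
t: 5.2
eef_pos: [0.5195, 0.1077, 0.3195]
orientation: [0.001, -0.12, 0.993, -0.001]
wrist_force: [-2.3, -4.7, 2.7]
opening: 0.0202
```

```bash
python3 - <<'E'
from h import *
plan(np.array([.5156,.1065,.152]),KN)
cv2.imwrite("pics/s2.png",snapshot("side")[:,:,::-1])
E
```

```text
t 5.2 tcp [0.5195 0.1077 0.3195] open 0.0202 F [-2.3 -4.7  2.7]
 turn [-0.1  0.1 -0.1] then slide cm [ 0.41 -0.02 16.45] world [ -0.39  -0.12 -16.45]
```

View pics/s2.png

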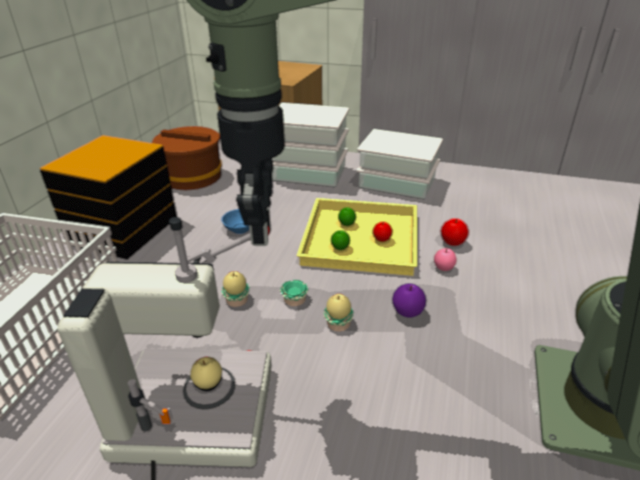

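Lever is up, spindle top raised at (178,222), and the apple still in its cup at (206,373). I release, back off and turn for the fruit.

Request:
{"api": "play_rows", "payload": {"deltas": [{"slide": [0, 0, 0], "delta_rot": [0, 0, 0]}, {"slide": [0, 0, 0], "delta_rot": [0, 0, 0]}, {"slide": [0, 0, 0], "delta_rot": [0, 0, 0]}, {"slide": [0, 0, 0], "delta_rot": [0, 0, 0]}, {"slide": [0, 0, -1.2], "delta_rot": [0, 0, 0]}, {"slide": [0, 0, -1.6], "delta_rot": [0, 0, 0]}, {"slide": [0, 0, -1.6], "delta_rot": [0, 0, 0]}, {"slide": [0, 0, -1.6], "delta_rot": [0, 0, 0]}], "fingers": 0}}

```text
t: 6.05
eef_pos: [0.5196, 0.1086, 0.3786]
orientation: [0.0, -0.12, 0.993, 0.0]
wrist_force: [0.4, -0.8, -0.5]
opening: 0.0856
```

```bash
python3 - <<'E'
from h import *
plan(pe(-160,0,370),FR)
s,p,r=tcp();print(KN.inv().apply(pe(-160,0,370)-p)*100)
FR=ori(-py,px,50)
print((KN.inv()*FR).as_rotvec(degrees=True))
E
```

```text
t 6.05 tcp [0.5196 0.1086 0.3786] open 0.0856 F [ 0.4 -0.8 -0.5]
 turn [-35.1  35.2  84.9] then slide cm [-8.88  9.03 -7.96] world [11.61 -9.41 -0.65]
[ -9.02779248 -11.69303594   0.86142744]
[-39.04050295  39.04050295  83.72262876]
```

Request:
{"api": "play_rows", "payload": {"deltas": [{"slide": [-1.5, -2, 0], "delta_rot": [0, 0, 0]}, {"slide": [-1.5, -2, 0], "delta_rot": [0, 0, 0]}, {"slide": [-1.5, -2, 0], "delta_rot": [0, 0, 0]}, {"slide": [-1.5, -2, 0], "delta_rot": [0, 0, 0]}, {"slide": [-1.5, -2, 0], "delta_rot": [0, 0, 0]}, {"slide": [-1.5, -2, 0], "delta_rot": [0, 0, 0]}]}}

```text
t: 6.65
eef_pos: [0.6363, 0.0128, 0.378]
orientation: [0.001, -0.12, 0.993, 0.0]
wrist_force: [-0.6, 0.8, 0.2]
opening: 0.0854
```

Request:
{"api": "play_rows", "payload": {"deltas": [{"slide": [0, 0, 0], "delta_rot": [-3, 3, 6.44]}, {"slide": [0, 0, 0], "delta_rot": [-3, 3, 6.44]}, {"slide": [0, 0, 0], "delta_rot": [-3, 3, 6.44]}, {"slide": [0, 0, 0], "delta_rot": [-3, 3, 6.44]}, {"slide": [0, 0, 0], "delta_rot": [-3, 3, 6.44]}, {"slide": [0, 0, 0], "delta_rot": [-3, 3, 6.44]}, {"slide": [0, 0, 0], "delta_rot": [-3, 3, 6.44]}, {"slide": [0, 0, 0], "delta_rot": [-3, 3, 6.44]}]}}

```text
t: 7.45
eef_pos: [0.6359, 0.0133, 0.3777]
orientation: [-0.223, 0.324, 0.903, 0.175]
wrist_force: [-0.1, -0.3, -0.4]
opening: 0.0853
```

Request:
{"api": "play_rows", "payload": {"deltas": [{"slide": [0, 0, 0], "delta_rot": [-3, 3, 6.44]}, {"slide": [0, 0, 0], "delta_rot": [-3, 3, 6.44]}, {"slide": [0, 0, 0], "delta_rot": [-3, 3, 6.44]}, {"slide": [0, 0, 0], "delta_rot": [-3, 3, 6.44]}, {"slide": [0, 0, 0], "delta_rot": [-3, 3, 6.44]}, {"slide": [0, 0, 0], "delta_rot": [0, 0, 0]}]}}

```text
t: 8.05
eef_pos: [0.635, 0.012, 0.3766]
orientation: [-0.333, 0.56, 0.712, 0.261]
wrist_force: [-0.2, -0.6, 0.0]
opening: 0.0855
```

```bash
sed -i 's/FR=ori(-py,px,45)/FR=ori(-py,px,50)/' h.py; python3 - <<'E'
from h import *
print(sensors.sense()["joints"].round(2))
S=snapshot("side");T=snapshot("top")
big=np.hstack([cv2.resize(S[330:420,150:290],None,fx=2.8,fy=2.8,interpolation=3),cv2.resize(T[150:240,140:280],None,fx=2.8,fy=2.8,interpolation=3)])
cv2.imwrite("pics/c3.png",big[:,:,::-1]);cv2.imwrite("pics/s3.png",S[:,:,::-1]);cv2.imwrite("pics/t3.png",T[:,:,::-1])
for n,I in(("side",S),("top",T)):print(n,[b for b in blobs(I,(15,60,60),(30,170,255),60) if b[0][0]<340 and b[0][1]>150])
c=pe(0,0,86);print(proj("side",c),proj("top",c))
a,g=np.array([-9*.766,0,86+9*.643+3]),None
plan(pe(-6.9-115,0,94.8+96),FR); plan(pe(-6.9,0,94.8),FR)
E
```

```text
[-0.31  0.55  1.15  0.76  1.89 -0.47]
side [(array([234. , 282.1]), [223, 271, 23, 23, 403]), (array([338.4, 305.4]), [326, 293, 26, 25, 483]), (array([205.7, 372.7]), [190, 357, 32, 32, 800])]
top [(array([  3.5, 170.4]), [0, 110, 11, 137, 1035]), (array([304.9, 166.1]), [301, 157, 12, 21, 105]), (array([193.6, 194.2]), [190, 189, 8, 13, 63]), (array([178.4, 198.1]), [173, 192, 12, 15, 95])]
[207.53026198 370.15169742] [186.76146374 197.89227452]
t 8.15 tcp [0.6355 0.0131 0.3776] open 0.0854 F [ 0.   1.3 -0.5]
 turn [0.  0.1 0.2] then slide cm [-11.64   0.05  14.9 ] world [ -0.89   3.83 -18.49]
t 8.15 tcp [0.6355 0.0131 0.3776] open 0.0854 F [ 0.   1.3 -0.5]
 turn [0.  0.1 0.2] then slide cm [-11.6    0.05  29.88] world [ -3.63  15.   -28.09]
```

View pics/c3.png

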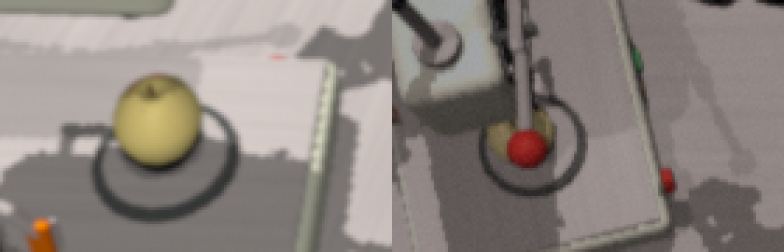

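Crop: in the side view the apple's centre is at about (206,373). The deck ring's centre is at about (209.3,388) in the side view and (190.4,202) in the top view; the knob hides part of the apple from above.

```bash
python3 - <<'E'
from h import *
print("apple side z.086",plane("side",(206,373),.086),plane("top",(186.1,198.5),.086),tri((206,373),(186.1,198.5)))
print("ring",tri((209.3,388),(190.4,202)),plane("top",(190.4,202),.052),plane("side",(209.3,388),.052))
# knob up, spindle-check
E
```

```text
apple side z.086 [0.59667321 0.17758799 0.086     ] [0.59574248 0.17327875 0.086     ] (array([0.59780086, 0.17464255, 0.08202516]), np.float64(0.0018399760927684354))
ring (array([0.5988385 , 0.1743504 , 0.04750329]), np.float64(0.00038203811021999954)) [0.59778821 0.17323497 0.052     ] [0.59635645 0.17750892 0.052     ]
```

Request:
{"api": "play_rows", "payload": {"deltas": [{"slide": [-3, 0, 0], "delta_rot": [0, 0, 0]}, {"slide": [-3, 0, 0], "delta_rot": [0, 0, 0]}, {"slide": [-3, 0, 0], "delta_rot": [0, 0, 0]}, {"slide": [-2.5, 0, 3], "delta_rot": [0, 0, 0]}, {"slide": [0, 0, 4], "delta_rot": [0, 0, 0]}, {"slide": [0, 0, 4], "delta_rot": [0, 0, 0]}, {"slide": [0, 0, 3], "delta_rot": [0, 0, 0]}, {"slide": [0, 0, 0], "delta_rot": [0, 0, 0]}]}}

```text
t: 8.95
eef_pos: [0.6261, 0.0488, 0.1972]
orientation: [-0.334, 0.558, 0.714, 0.259]
wrist_force: [-0.3, 0.1, 0.3]
opening: 0.0854
```

```bash
sed -i 's/\.172,0\])/.1745,0])/' h.py; python3 - <<'E'
from h import *
plan(pe(-6.9,0,94.8),FR)
E
```

```text
t 8.95 tcp [0.6261 0.0488 0.1972] open 0.0854 F [-0.3  0.1  0.3]
 turn [-0.4 -0.   0.1] then slide cm [ 0.    0.18 15.63] world [ -2.69  11.67 -10.05]
```

Request:
{"api": "play_rows", "payload": {"deltas": [{"slide": [0, 0.1, 3], "delta_rot": [0, 0, 0]}, {"slide": [0, 0, 3], "delta_rot": [0, 0, 0]}, {"slide": [0, 0, 3], "delta_rot": [0, 0, 0]}, {"slide": [0, 0, 2.5], "delta_rot": [0, 0, 0]}, {"slide": [0, 0, 2], "delta_rot": [0, 0, 0]}, {"slide": [0, 0, 2], "delta_rot": [0, 0, 0]}, {"slide": [0, 0, 0], "delta_rot": [0, 0, 0]}, {"slide": [0, 0, 0], "delta_rot": [0, 0, 0]}]}}

```text
t: 9.75
eef_pos: [0.6016, 0.1609, 0.1003]
orientation: [-0.331, 0.559, 0.714, 0.261]
wrist_force: [0.4, 0.5, 0.4]
opening: 0.0852
```

```bash
python3 - <<'E'
from h import *
plan(pe(-6.9,0,94.8),FR)
S=snapshot("side")
cv2.imwrite("pics/c4.png",cv2.resize(S[180:420,100:360],None,fx=2.4,fy=2.4,interpolation=3)[:,:,::-1])
E
```

```text
t 9.75 tcp [0.6016 0.1609 0.1003] open 0.0852 F [0.4 0.5 0.4]
 turn [0.1 0.1 0.2] then slide cm [ 0.06 -0.12  0.62] world [-0.24  0.47 -0.36]
```

View pics/c4.png

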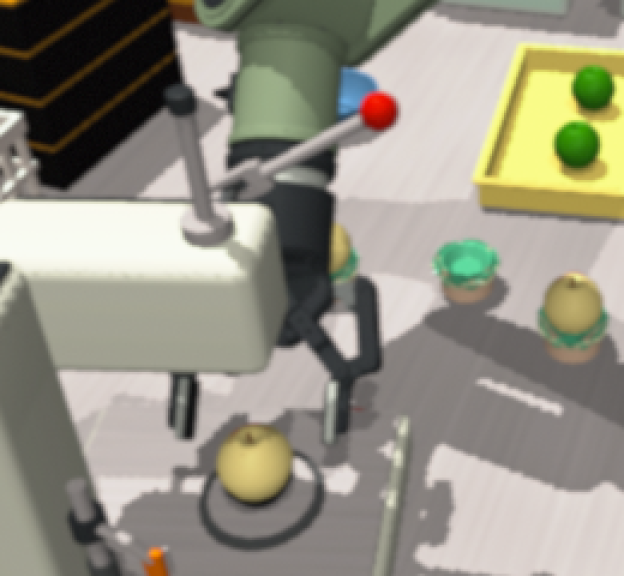

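The side crop shows the jaws straddling the apple (crop 254,463) but standing a bit short of it. I'll check that against projection.

```bash
python3 - <<'E'
from h import *
s,p,r=tcp();z=r.as_matrix()[:,2];y=r.as_matrix()[:,1]
f=lambda P:((proj("side",P)-[100,180])*2.4).round(0)
for d in(.009,.022):
  for k in(-.043,.043): print(d,k,f(p+d*z+k*y))
print("apple",f(pe(0,0,86)),"tcp",f(p))
d=pe(0,0,86)-p; print("apple in tool frame mm",r.inv().apply(d)*1e3)
E
```

```text
0.009 -0.043 [323. 442.]
0.009 0.043 [187. 438.]
0.022 -0.043 [322. 464.]
0.022 0.043 [185. 459.]
apple [256. 459.] tcp [256. 425.]
apple in tool frame mm [-1.54763579 -1.38673128 20.61257583]
```

Request:
{"api": "play_rows", "payload": {"deltas": [{"slide": [-0.05, -0.1, 0.5], "delta_rot": [0, 0, 0]}, {"slide": [0, 0, 0.5], "delta_rot": [0, 0, 0]}, {"slide": [0, 0, 0], "delta_rot": [0, 0, 0]}]}}

```text
t: 10.1
eef_pos: [0.5974, 0.168, 0.0923]
orientation: [-0.332, 0.56, 0.713, 0.261]
wrist_force: [-0.5, -0.1, -0.5]
opening: 0.0859
```

Request:
{"api": "play_rows", "payload": {"deltas": [{"slide": [0, 0, 0], "delta_rot": [0, 0, 0]}, {"slide": [0, 0, 0], "delta_rot": [0, 0, 0]}, {"slide": [0, 0, 0], "delta_rot": [0, 0, 0]}, {"slide": [0, 0, 0], "delta_rot": [0, 0, 0]}, {"slide": [0, 0, 0], "delta_rot": [0, 0, 0]}, {"slide": [0, 0, 0], "delta_rot": [0, 0, 0]}, {"slide": [0, 0, 0], "delta_rot": [0, 0, 0]}], "fingers": 255, "grip_force": 25}}

```text
t: 10.8
eef_pos: [0.6002, 0.1678, 0.0934]
orientation: [-0.33, 0.56, 0.713, 0.263]
wrist_force: [6.3, -0.7, 1.7]
opening: 0.045
```

```bash
python3 - <<'E'
from h import *
s,p,r=tcp();print(p,s["opening"],s["wrist_force"],r.inv().apply(pe(0,0,86)-p)*1e3, r.inv().apply(ez))
S=snapshot("side")
cv2.imwrite("pics/c5.png",cv2.resize(S[300:420,150:310],None,fx=3.5,fy=3.5,interpolation=3)[:,:,::-1])
E
```

```text
[0.60016481 0.16782513 0.09336263] 0.04502378798868604 [ 6.34004051 -0.68091915  1.65169285] [-0.96687055 -1.54914412 10.26857223] [ 0.76483026  0.00516899 -0.64421111]
```

View pics/c5.png

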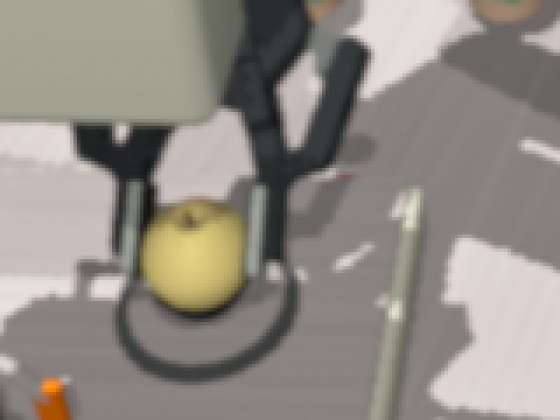

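Apple gripped (opening 45 mm). Lifting it out and backing away.

Request:
{"api": "play_rows", "payload": {"deltas": [{"slide": [0.5, 0, -0.45], "delta_rot": [0, 0, 0]}, {"slide": [0.7, 0, -0.6], "delta_rot": [0, 0, 0]}, {"slide": [0.4, 0, -1.2], "delta_rot": [0, 0, 0]}, {"slide": [0, 0, -2.5], "delta_rot": [0, 0, 0]}, {"slide": [0, 0, -3.5], "delta_rot": [0, 0, 0]}, {"slide": [0, 0, -3.5], "delta_rot": [0, 0, 0]}, {"slide": [0, 0, -3.5], "delta_rot": [0, 0, 0]}, {"slide": [0, 0, 0], "delta_rot": [0, 0, 0]}]}}

```text
t: 11.65
eef_pos: [0.6251, 0.0611, 0.2065]
orientation: [-0.328, 0.56, 0.714, 0.263]
wrist_force: [0.5, -0.2, -0.5]
opening: 0.0445
```

```bash
sed -i 's/\[\.597,.1745,0\]/[.599,.175,0]/' h.py; python3 - <<'E'
from h import *
print(O);plan(np.array([.561,-.118,.13]),FR,0)
E
```

```text
[0.599 0.175 0.   ]
t 11.65 tcp [0.6251 0.0611 0.2065] open 0.0445 F [ 0.5 -0.2 -0.5]
 turn [0.4 0.3 0.2] then slide cm [-16.06 -10.49  -7.24] world [ -6.41 -17.91  -7.65]
```

Request:
{"api": "play_rows", "payload": {"deltas": [{"slide": [-2.7, -1.75, -1.2], "delta_rot": [0, 0, 0]}, {"slide": [-2.7, -1.75, -1.2], "delta_rot": [0, 0, 0]}, {"slide": [-2.7, -1.75, -1.2], "delta_rot": [0, 0, 0]}, {"slide": [-2.7, -1.75, -1.2], "delta_rot": [0, 0, 0]}, {"slide": [-2.65, -1.75, -1.2], "delta_rot": [0, 0, 0]}, {"slide": [-2.6, -1.75, -1.2], "delta_rot": [0, 0, 0]}, {"slide": [0, 0, 0], "delta_rot": [0, 0, 0]}, {"slide": [0, 0, 0], "delta_rot": [0, 0, 0]}]}}

```text
t: 12.45
eef_pos: [0.5583, -0.1143, 0.1261]
orientation: [-0.333, 0.56, 0.713, 0.261]
wrist_force: [0.8, 0.5, -0.9]
opening: 0.0453
```

```bash
python3 - <<'E'
from h import *
plan(np.array([.561,-.118,.107]),FR,0)
s,p,r=tcp();a=p+[-.0012,.0072,-.0074]
S=snapshot("side");T=snapshot("top")
print("apple expect",a,proj("side",a),proj("top",a))
for n,I in(("side",S),("top",T)):
  print(n,[(b[0].tolist(),b[1]) for b in blobs(I,(15,60,60),(30,170,255),60) if 180<b[0][0]<345 and b[0][1]>150],[(b[0].tolist(),b[1]) for b in blobs(I,(70,90,40),(90,255,255),40)])
big=np.hstack([cv2.resize(S[220:340,220:360],None,fx=2.8,fy=2.8,interpolation=3),cv2.resize(T[160:280,260:400],None,fx=2.8,fy=2.8,interpolation=3)])
cv2.imwrite("pics/c6.png",big[:,:,::-1])
E
```

```text
t 12.45 tcp [ 0.5583 -0.1143  0.1261] open 0.0453 F [ 0.8  0.5 -0.9]
 turn [ 0.1 -0.  -0.1] then slide cm [-1.74  0.17  0.9 ] world [ 0.27 -0.37 -1.91]
apple expect [ 0.55709563 -0.10707178  0.11874763] [292.33389436 252.48559455] [325.70656238 212.07088417]
side [([314.1, 220.2], [308, 210, 14, 21, 196]), ([234.1, 282.2], [223, 271, 23, 23, 398]), ([338.1, 305.4], [326, 293, 25, 25, 462])] [([293.7, 288.5], [281, 281, 26, 17, 302])]
top [([311.0, 168.3], [301, 157, 21, 22, 318])] []
```

View pics/c6.png

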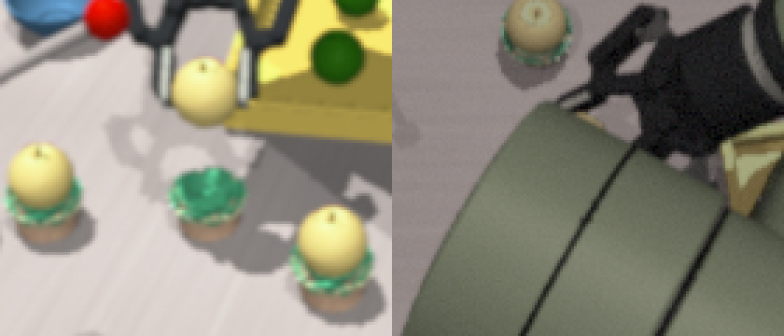

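Side crop: the held apple is at full-image (293,252.5), as expected. The cup below it is at (294,289). The arm hides the top view.

```bash
python3 - <<'E'
from h import *
for v in(280,281,282):print(plane("side",(293.9,v),.043))
for xy in((.56,-.1123),(.558,-.109)):print(proj("side",np.r_[xy,.043]),proj("top",np.r_[xy,.03]),proj("side",np.r_[xy,.03]))
# rim/foot of filled cups relative to apples, by side rays at z=.043 and top rays
for us,ut in(((234.5,282.5),(311,168)),((338.5,306),(307,268.5))):print(plane("side",us,.043),plane("top",ut,.043))
T=cv2.imread("pics/top0.png")[:,:,::-1].copy()
m=cv2.inRange(cv2.cvtColor(T,cv2.COLOR_RGB2HSV),(65,60,40),(95,255,255))[200:245,305:350]
n=cv2.findNonZero(m);print(cv2.minEnclosingCircle(n),cv2.fitEllipse(cv2.convexHull(n)))
E
```

```text
[ 0.56078692 -0.11781871  0.043     ]
[ 0.55975842 -0.11481343  0.043     ]
[ 0.55873537 -0.11182407  0.043     ]
[293.37574084 281.74563852] [327.49672969 221.0113582 ] [293.63462157 286.80455151]
[293.78968054 282.92958756] [325.95103327 221.94378589] [294.04630767 287.99556857]
[ 0.67208605 -0.07827198  0.043     ] [ 0.67332513 -0.07821592  0.043     ]
[ 0.45553407 -0.06722795  0.043     ] [ 0.45718974 -0.06866093  0.043     ]
((22.058822631835938, 21.176469802856445), 12.650579452514648) ((22.180583953857422, 21.133596420288086), (24.44065284729004, 24.986804962158203), 104.47416687011719)
```

```bash
python3 - <<'E'
from h import *
s,p,r=tcp()
for w in((.0028,-.0047,0),(0,0,-.072),(0,0,-.001)):print(r.inv().apply(w)*100)
E
```

```text
[-0.33661344  0.15971207 -0.40060385]
[-5.51302672e+00 -3.42321892e-03  4.63103926e+00]
[-7.65698156e-02 -4.75447073e-05  6.43199897e-02]
```

Request:
{"api": "play_rows", "payload": {"deltas": [{"slide": [-0.34, 0.16, -0.4], "delta_rot": [0, 0, 0]}, {"slide": [-1.2, 0, 1.0], "delta_rot": [0, 0, 0]}, {"slide": [-1.2, 0, 1.0], "delta_rot": [0, 0, 0]}, {"slide": [-1.2, 0, 1.0], "delta_rot": [0, 0, 0]}, {"slide": [-0.9, 0, 0.76], "delta_rot": [0, 0, 0]}, {"slide": [-0.6, 0, 0.5], "delta_rot": [0, 0, 0]}, {"slide": [0, 0, 0], "delta_rot": [0, 0, 0]}, {"slide": [0, 0, 0], "delta_rot": [0, 0, 0]}]}}

```text
t: 13.35
eef_pos: [0.5616, -0.1192, 0.0598]
orientation: [-0.332, 0.559, 0.713, 0.261]
wrist_force: [-0.5, 0.2, -0.5]
opening: 0.0446
```

```bash
python3 - <<'E'
from h import *
plan(np.array([.5607,-.119,.0504]),FR,0)
E
```

```text
t 13.35 tcp [ 0.5616 -0.1192  0.0598] open 0.0446 F [-0.5  0.2 -0.5]
 turn [ 0.  0. -0.] then slide cm [-0.69 -0.09  0.64] world [-0.09  0.02 -0.94]
```

Request:
{"api": "play_rows", "payload": {"deltas": [{"slide": [-0.3, -0.05, 0.25], "delta_rot": [0, 0, 0]}, {"slide": [-0.23, 0, 0.2], "delta_rot": [0, 0, 0]}, {"slide": [0, 0, 0], "delta_rot": [0, 0, 0]}]}}

```text
t: 13.65
eef_pos: [0.561, -0.1192, 0.0527]
orientation: [-0.332, 0.56, 0.713, 0.261]
wrist_force: [0.1, -1.0, -1.3]
opening: 0.0449
```

Request:
{"api": "play_rows", "payload": {"deltas": [{"slide": [-0.11, 0, 0.1], "delta_rot": [0, 0, 0]}, {"slide": [0, 0, 0], "delta_rot": [0, 0, 0]}]}}

```text
t: 13.85
eef_pos: [0.5612, -0.1191, 0.0517]
orientation: [-0.332, 0.559, 0.713, 0.261]
wrist_force: [-0.0, 0.8, 2.1]
opening: 0.0447
```

Request:
{"api": "play_rows", "payload": {"deltas": [{"slide": [-0.11, 0, 0.1], "delta_rot": [0, 0, 0]}, {"slide": [0, 0, 0], "delta_rot": [0, 0, 0]}]}}

```text
t: 14.05
eef_pos: [0.5615, -0.1187, 0.0512]
orientation: [-0.332, 0.559, 0.713, 0.262]
wrist_force: [0.4, 0.1, 5.6]
opening: 0.045
```

```bash
python3 - <<'E'
from h import *
plan(np.array([.5607,-.119,.0504]),FR,0)
S=snapshot("side")
cv2.imwrite("pics/c7.png",cv2.resize(S[220:340,220:380],None,fx=3.5,fy=3.5,interpolation=3)[:,:,::-1])
E
```

```text
t 14.05 tcp [ 0.5615 -0.1187  0.0512] open 0.045 F [0.4 0.1 5.6]
 turn [ 0.1 -0.1  0. ] then slide cm [-0.06 -0.08  0.04] world [-0.08 -0.03 -0.08]
```

View pics/c7.png

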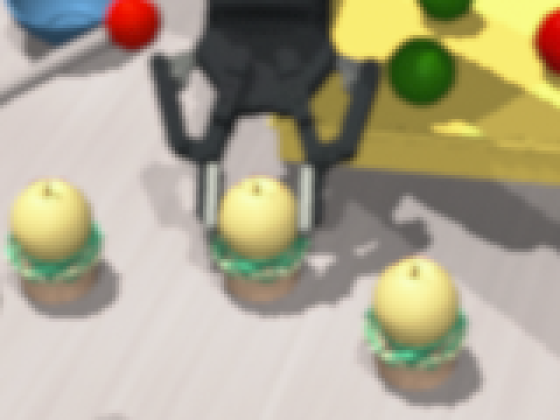

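Seated (5.6 N upward). Releasing and withdrawing along the tool axis.

Request:
{"api": "play_rows", "payload": {"deltas": [{"slide": [0, 0, 0], "delta_rot": [0, 0, 0]}, {"slide": [0, 0, 0], "delta_rot": [0, 0, 0]}, {"slide": [0, 0, 0], "delta_rot": [0, 0, 0]}, {"slide": [0, 0, 0], "delta_rot": [0, 0, 0]}], "fingers": 60}}

```text
t: 14.5
eef_pos: [0.5609, -0.1192, 0.0496]
orientation: [-0.332, 0.56, 0.713, 0.261]
wrist_force: [0.1, 0.4, -0.5]
opening: 0.0652
```

Request:
{"api": "play_rows", "payload": {"deltas": [{"slide": [0, 0, -1], "delta_rot": [0, 0, 0]}, {"slide": [0, 0, -2], "delta_rot": [0, 0, 0]}, {"slide": [0, 0, -3.5], "delta_rot": [0, 0, 0]}, {"slide": [0, 0, -4], "delta_rot": [0, 0, 0]}, {"slide": [0, 0, -4], "delta_rot": [0, 0, 0]}, {"slide": [0, 0, -4], "delta_rot": [0, 0, 0]}, {"slide": [0, 0, 0], "delta_rot": [0, 0, 0]}]}}

```text
t: 15.2
eef_pos: [0.5961, -0.2613, 0.1723]
orientation: [-0.327, 0.561, 0.714, 0.261]
wrist_force: [0.8, -0.1, -0.3]
opening: 0.0653
```

```bash
python3 - <<'E'
from h import *
S=snapshot("side");T=snapshot("top")
for n,I in(("side",S),("top",T)):
  print(n,[(b[0].tolist(),b[1]) for b in blobs(I,(15,60,60),(30,170,255),60) if 180<b[0][0]<345 and b[0][1]>150],[(b[0].tolist(),b[1]) for b in blobs(I,(70,90,40),(90,255,255),40)],[(b[0].tolist(),b[1]) for b in blobs(I,(0,200,80),(4,255,255),40)])
A=np.array([.4272,-.366,.028])
U=ori(-py,px,50);D=ori(-py,px,0)
plan(A+[0,0,.12],D); print(tri((382.5,231.5),(449.7,281.8)))
E
```

```text
side [([234.1, 282.2], [223, 271, 23, 23, 396]), ([293.3, 281.9], [282, 270, 23, 23, 377]), ([338.4, 305.8], [327, 293, 24, 25, 442])] [] [([257.5, 225.9], [251, 219, 14, 14, 147]), ([451.0, 233.1], [442, 220, 21, 25, 345]), ([382.1, 231.4], [374, 223, 18, 18, 242])]
top [([311.0, 168.2], [301, 157, 21, 22, 322]), ([327.5, 219.6], [317, 209, 22, 22, 347]), ([306.7, 268.9], [296, 258, 22, 23, 347])] [] [([187.4, 203.0], [181, 197, 14, 12, 72]), ([467.8, 367.9], [458, 356, 25, 21, 160])]
t 15.3 tcp [ 0.5946 -0.2575  0.169 ] open 0.0654 F [ 0.1  0.5 -0.2]
 turn [  0.1 -49.9  -0.1] then slide cm [ -6.54 -18.84   1.8 ] world [-16.74 -10.85  -1.8 ]
(array([ 0.4276232 , -0.36575264,  0.02616017]), np.float64(0.002307428146699571))
```

Peeled apple placed; both cameras show it where the cup was measured. Next, the red apple, with the same lean and the approach turned slightly clear of the limes.

```bash
cat >> h.py <<'E'
OFF=np.array([-1.5,0,10.5])/1e3
def lean(deg,a=50):
    t=np.radians(deg);l=np.array([np.cos(t),np.sin(t),0]);j=np.array([np.sin(t),-np.cos(t),0]);return ori(j,l,a)
def plan2(A,U,d=0): # apple centre A, tool backed off by d
    plan(A-U.apply(OFF+[0,0,-d*-1]),U,0)
U85=lean(85);A=np.array([.4275,-.366,.028])
E
python3 - <<'E'
from h import *
print(sensors.sense()["joints"].round(2))
plan2(A,U85,.12)
E
```

```text
[-0.65  0.82  1.16  0.53  1.87 -0.92]
t 15.3 tcp [ 0.5946 -0.2575  0.169 ] open 0.0654 F [ 0.1  0.5 -0.2]
 turn [-14.3   0.1  12.1] then slide cm [-18.54 -15.7  -13.38] world [-17.57 -20.71  -5.6 ]
```

Request:
{"api": "play_rows", "payload": {"deltas": [{"slide": [0, 0, 0], "delta_rot": [-4.77, 0, 4.03]}, {"slide": [0, 0, 0], "delta_rot": [-4.77, 0, 4.03]}, {"slide": [0, 0, 0], "delta_rot": [-4.77, 0, 4.03]}]}}

```text
t: 15.6
eef_pos: [0.5941, -0.2552, 0.1674]
orientation: [-0.287, 0.669, 0.611, 0.311]
wrist_force: [-0.5, 0.1, 0.9]
opening: 0.0653
```

Request:
{"api": "play_rows", "payload": {"deltas": [{"slide": [-2.3, -1.95, -1.67], "delta_rot": [0, 0, 0]}, {"slide": [-2.3, -1.95, -1.67], "delta_rot": [0, 0, 0]}, {"slide": [-2.3, -1.95, -1.67], "delta_rot": [0, 0, 0]}, {"slide": [-2.3, -1.95, -1.67], "delta_rot": [0, 0, 0]}, {"slide": [-2.3, -1.95, -1.67], "delta_rot": [0, 0, 0]}, {"slide": [-2.3, -1.95, -1.67], "delta_rot": [0, 0, 0]}, {"slide": [-2.3, -1.95, -1.67], "delta_rot": [0, 0, 0]}, {"slide": [-2.3, -1.95, -1.67], "delta_rot": [0, 0, 0]}]}}

```text
t: 16.4
eef_pos: [0.4191, -0.4622, 0.1128]
orientation: [-0.287, 0.668, 0.612, 0.311]
wrist_force: [0.8, 0.2, -0.5]
opening: 0.0655
```

Request:
{"api": "play_rows", "payload": {"deltas": [{"slide": [0, 0, 0], "delta_rot": [0, 0, 0]}, {"slide": [0, 0, 0], "delta_rot": [0, 0, 0]}], "fingers": 40}}

```text
t: 16.6
eef_pos: [0.4198, -0.462, 0.1131]
orientation: [-0.287, 0.668, 0.612, 0.312]
wrist_force: [1.7, 0.1, 0.1]
opening: 0.072
```

```bash
python3 - <<'E'
from h import *
print(sensors.sense()["joints"].round(2))
plan2(A,U85,.0)
E
```

```text
[-1.06  0.85  1.23  0.46  1.81 -1.04]
t 16.6 tcp [ 0.4198 -0.462   0.1131] open 0.072 F [1.7 0.1 0.1]
 turn [-0.1 -0.1 -0.1] then slide cm [-0.17 -0.07 11.8 ] world [ 0.71  8.9  -7.72]
```

Fine; driving in along the tool axis.

Request:
{"api": "play_rows", "payload": {"deltas": [{"slide": [-0.17, -0.07, 2], "delta_rot": [0, 0, 0]}, {"slide": [0, 0, 2.5], "delta_rot": [0, 0, 0]}, {"slide": [0, 0, 2.5], "delta_rot": [0, 0, 0]}, {"slide": [0, 0, 2], "delta_rot": [0, 0, 0]}, {"slide": [0, 0, 1.5], "delta_rot": [0, 0, 0]}, {"slide": [0, 0, 0.8], "delta_rot": [0, 0, 0]}, {"slide": [0, 0, 0], "delta_rot": [0, 0, 0]}, {"slide": [0, 0, 0], "delta_rot": [0, 0, 0]}]}}

```text
t: 17.4
eef_pos: [0.4273, -0.3777, 0.0405]
orientation: [-0.285, 0.668, 0.613, 0.311]
wrist_force: [-0.2, -0.1, 0.5]
opening: 0.072
```

```bash
python3 - <<'E'
from h import *
plan2(A,U85,.0)
S=snapshot("side")
print([(b[0].tolist(),b[1]) for b in blobs(S,(0,200,80),(4,255,255),40)])
cv2.imwrite("pics/c8.png",cv2.resize(S[170:290,290:470],None,fx=3.5,fy=3.5,interpolation=3)[:,:,::-1])
E
```

```text
t 17.4 tcp [ 0.4273 -0.3777  0.0405] open 0.072 F [-0.2 -0.1  0.5]
 turn [-0.1  0.1  0. ] then slide cm [-0.06 -0.08  0.65] world [-0.04  0.47 -0.46]
[([257.5, 225.9], [251, 219, 14, 15, 148]), ([454.3, 231.5], [442, 219, 26, 26, 517]), ([381.9, 231.2], [373, 223, 19, 18, 254])]
```

View pics/c8.png

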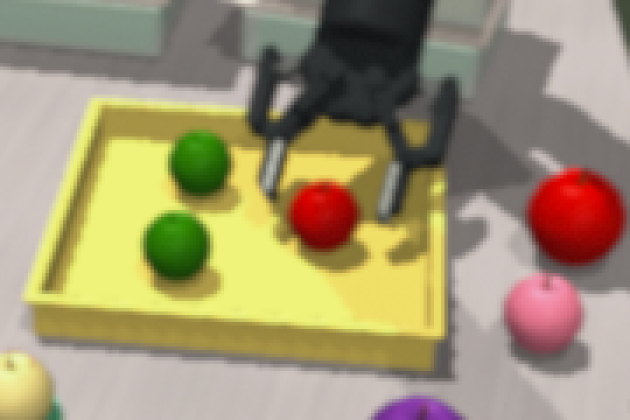

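Crop: the red apple (323,215) is centred between the jaws and the limes are clear. Advance the last 6 mm and grip.

Request:
{"api": "play_rows", "payload": {"deltas": [{"slide": [-0.05, -0.05, 0.4], "delta_rot": [0, 0, 0]}, {"slide": [0, 0, 0.25], "delta_rot": [0, 0, 0]}, {"slide": [0, 0, 0], "delta_rot": [0, 0, 0]}]}}

```text
t: 17.75
eef_pos: [0.4265, -0.3731, 0.0354]
orientation: [-0.286, 0.668, 0.612, 0.311]
wrist_force: [0.6, 0.1, 0.7]
opening: 0.0719
```

Request:
{"api": "play_rows", "payload": {"deltas": [{"slide": [0, 0, 0], "delta_rot": [0, 0, 0]}, {"slide": [0, 0, 0], "delta_rot": [0, 0, 0]}, {"slide": [0, 0, 0], "delta_rot": [0, 0, 0]}, {"slide": [0, 0, 0], "delta_rot": [0, 0, 0]}, {"slide": [0, 0, 0], "delta_rot": [0, 0, 0]}, {"slide": [0, 0, 0], "delta_rot": [0, 0, 0]}], "fingers": 255, "grip_force": 25}}

```text
t: 18.35
eef_pos: [0.4267, -0.3733, 0.0357]
orientation: [-0.285, 0.668, 0.613, 0.311]
wrist_force: [-0.1, -1.3, 2.0]
opening: 0.0469
```

```bash
python3 - <<'E'
from h import *
plan2(A,U85,.0)
s,p,r=tcp(); print(r.inv().apply([0,0,.12])*100, r.inv().apply(A-p)*1e3)
print((r.inv()*FR).as_rotvec(degrees=True))
P=np.r_[pe(0,0,88)]-FR.apply(OFF+[0,0,.13]); print("pre TCP",P, "in FR frame from here+12cm up", FR.inv().apply(P-p-[0,0,.12])*100)
E
```

```text
t 18.35 tcp [ 0.4267 -0.3733  0.0357] open 0.0469 F [-0.1 -1.3  2. ]
 turn [-0.   0.1  0. ] then slide cm [0.03 0.02 0.01] world [0.02 0.02 0.02]
[ 9.18519140e+00 -4.89994120e-03 -7.72219108e+00] [-1.20281614  0.15759433 10.59327185]
[ 14.3581996    0.05017896 -12.08988049]
pre TCP [0.62444319 0.0714139  0.17946073] in FR frame from here+12cm up [26.54563469 29.81023736 27.94520446]
```

Request:
{"api": "play_rows", "payload": {"deltas": [{"slide": [0.7, 0, -0.59], "delta_rot": [0, 0, 0]}, {"slide": [1.5, 0, -1.26], "delta_rot": [0, 0, 0]}, {"slide": [2, 0, -1.68], "delta_rot": [0, 0, 0]}, {"slide": [2.5, 0, -2.1], "delta_rot": [0, 0, 0]}, {"slide": [2.5, 0, -2.1], "delta_rot": [0, 0, 0]}, {"slide": [0, 0, 0], "delta_rot": [4.79, 0, -4.03]}, {"slide": [0, 0, 0], "delta_rot": [4.79, 0, -4.03]}, {"slide": [0, 0, 0], "delta_rot": [4.79, 0, -4.03]}]}}

```text
t: 19.15
eef_pos: [0.4266, -0.3736, 0.1577]
orientation: [-0.332, 0.558, 0.715, 0.259]
wrist_force: [0.2, -0.4, -1.7]
opening: 0.0469
```

Request:
{"api": "play_rows", "payload": {"deltas": [{"slide": [2, 2.25, 2.1], "delta_rot": [0, 0, 0]}, {"slide": [2, 2.25, 2.1], "delta_rot": [0, 0, 0]}, {"slide": [2, 2.25, 2.1], "delta_rot": [0, 0, 0]}, {"slide": [2, 2.25, 2.1], "delta_rot": [0, 0, 0]}, {"slide": [2, 2.25, 2.1], "delta_rot": [0, 0, 0]}, {"slide": [2, 2.25, 2.1], "delta_rot": [0, 0, 0]}, {"slide": [2, 2.25, 2.1], "delta_rot": [0, 0, 0]}, {"slide": [2, 2.25, 2.1], "delta_rot": [0, 0, 0]}]}}

```text
t: 19.95
eef_pos: [0.5467, -0.1039, 0.1717]
orientation: [-0.332, 0.559, 0.714, 0.26]
wrist_force: [0.8, -0.2, -0.3]
opening: 0.0469
```

Request:
{"api": "play_rows", "payload": {"deltas": [{"slide": [2, 2.25, 2.1], "delta_rot": [0, 0, 0]}, {"slide": [2, 2.25, 2.1], "delta_rot": [0, 0, 0]}, {"slide": [2, 2.25, 2.1], "delta_rot": [0, 0, 0]}, {"slide": [2, 2.25, 2.1], "delta_rot": [0, 0, 0]}, {"slide": [1.5, 2, 1.8], "delta_rot": [0, 0, 0]}, {"slide": [0, 0, 0], "delta_rot": [0, 0, 0]}, {"slide": [0, 0, 0], "delta_rot": [0, 0, 0]}]}}

```text
t: 20.65
eef_pos: [0.6195, 0.0567, 0.1782]
orientation: [-0.332, 0.559, 0.714, 0.26]
wrist_force: [0.1, -0.4, -0.5]
opening: 0.047
```

```bash
python3 - <<'E'
from h import *
s,p,r=tcp();off=np.array([-1.2,0,10.6])/1e3;a=p+r.apply(off)
plan(pe(0,0,103)-FR.apply(off),FR,0)   # hover 15 mm above seat
S=snapshot("side");T=snapshot("top")
print("held apple expect",a,proj("side",a),proj("top",a))
for I in(S,T):print([(b[0].tolist(),b[1]) for b in blobs(I,(0,190,50),(5,255,255),40)])
E
```

```text
t 20.65 tcp [0.6195 0.0567 0.1782] open 0.047 F [ 0.1 -0.4 -0.5]
 turn [-0.1  0.1  0.1] then slide cm [ 2.06  0.83 12.95] world [-1.88 11.12 -6.74]
held apple expect [0.61778476 0.06378272 0.17041154] [219.85058179 280.33795001] [233.87888748 174.23489201]
[([257.5, 226.3], [250, 219, 15, 15, 170]), ([454.2, 231.6], [442, 219, 26, 26, 511]), ([223.6, 280.5], [215, 268, 18, 28, 403])]
[([232.1, 173.2], [221, 161, 25, 25, 317]), ([187.3, 202.4], [180, 197, 15, 12, 131]), ([472.8, 361.9], [458, 347, 31, 30, 553])]
```

```bash
python3 - <<'E'
from h import *
s,p,r=tcp();off=np.array([-1.2,0,10.6])/1e3
plan(pe(0,0,94)-FR.apply(off),FR,0)
E
```

```text
t 20.75 tcp [0.6196 0.0554 0.1777] open 0.047 F [-0.7  0.2 -0.2]
 turn [-0.   0.1 -0. ] then slide cm [ 1.49  0.86 13.6 ] world [-1.88 11.25 -7.6 ]
```

Request:
{"api": "play_rows", "payload": {"deltas": [{"slide": [1.4, 0.8, 0], "delta_rot": [0, 0, 0]}, {"slide": [0, 0, 2], "delta_rot": [0, 0, 0]}, {"slide": [0, 0, 2.5], "delta_rot": [0, 0, 0]}, {"slide": [0, 0, 2.5], "delta_rot": [0, 0, 0]}, {"slide": [0, 0, 2.5], "delta_rot": [0, 0, 0]}, {"slide": [0, 0, 2], "delta_rot": [0, 0, 0]}, {"slide": [0, 0, 1.4], "delta_rot": [0, 0, 0]}, {"slide": [0, 0, 0], "delta_rot": [0, 0, 0]}]}}

```text
t: 21.55
eef_pos: [0.6012, 0.1636, 0.1044]
orientation: [-0.333, 0.559, 0.713, 0.26]
wrist_force: [-0.1, 0.3, -1.0]
opening: 0.047
```

Request:
{"api": "play_rows", "payload": {"deltas": [{"slide": [0, 0, 0], "delta_rot": [0, 0, 0]}]}}

```text
t: 21.65
eef_pos: [0.6025, 0.1624, 0.1055]
orientation: [-0.332, 0.559, 0.713, 0.261]
wrist_force: [0.2, 0.4, -0.6]
opening: 0.0471
```

```bash
python3 - <<'E'
from h import *
s,p,r=tcp();off=np.array([-1.2,0,10.6])/1e3
a=p+r.apply(off);S=snapshot("side");print(proj("side",a),[(b[0].tolist(),b[1]) for b in blobs(S,(0,190,50),(5,255,255),40)])
plan(pe(0,0,89)-FR.apply(off),FR,0)
E
```

```text
[204.96605661 363.04532753] [([257.5, 226.0], [251, 219, 14, 15, 151]), ([452.9, 232.5], [442, 219, 24, 26, 441]), ([204.0, 365.5], [188, 350, 31, 33, 782])]
t 21.7 tcp [0.6027 0.1621 0.1056] open 0.0472 F [ 0.8  0.1 -0.8]
 turn [0.1 0.1 0. ] then slide cm [-0.29 -0.05  1.04] world [-0.19  0.58 -0.89]
```

Request:
{"api": "play_rows", "payload": {"deltas": [{"slide": [-0.1, -0.05, 0.5], "delta_rot": [0, 0, 0]}, {"slide": [-0.1, 0, 0.35], "delta_rot": [0, 0, 0]}, {"slide": [0, 0, 0], "delta_rot": [0, 0, 0]}, {"slide": [0, 0, 0], "delta_rot": [0, 0, 0]}]}}

```text
t: 22.1
eef_pos: [0.6002, 0.1675, 0.0978]
orientation: [-0.333, 0.559, 0.713, 0.26]
wrist_force: [-0.9, -0.5, 0.2]
opening: 0.0466
```

```bash
python3 - <<'E'
from h import *
s,p,r=tcp();off=np.array([-1.2,0,10.6])/1e3
a=p+r.apply(off);S=snapshot("side");print(proj("side",a),proj("side",pe(0,0,88)),proj("side",pe(0,0,86)),[(b[0].tolist(),b[1]) for b in blobs(S,(0,190,50),(5,255,255),40)][-1])
plan(pe(0,0,88)-FR.apply(off),FR,0)
E
```

```text
[205.50235849 369.41462645] [205.21239025 370.45942623] [205.39935128 371.36493008] ([204.5, 372.0], [189, 357, 31, 32, 788])
t 22.15 tcp [0.6002 0.1675 0.0978] open 0.0473 F [ 0.2  0.8 -1. ]
 turn [-0.  0. -0.] then slide cm [-0.15  0.06  0.15] world [ 0.06  0.04 -0.21]
```

Request:
{"api": "play_rows", "payload": {"deltas": [{"slide": [-0.12, 0, 0.12], "delta_rot": [0, 0, 0]}, {"slide": [0, 0, 0], "delta_rot": [0, 0, 0]}]}}

```text
t: 22.35
eef_pos: [0.6003, 0.1675, 0.097]
orientation: [-0.333, 0.559, 0.713, 0.261]
wrist_force: [-0.4, -3.1, 4.1]
opening: 0.047
```

Request:
{"api": "play_rows", "payload": {"deltas": [{"slide": [-0.08, 0, 0.07], "delta_rot": [0, 0, 0]}, {"slide": [0, 0, 0], "delta_rot": [0, 0, 0]}]}}

```text
t: 22.55
eef_pos: [0.6004, 0.1674, 0.0967]
orientation: [-0.333, 0.559, 0.713, 0.261]
wrist_force: [-1.6, -4.6, 8.0]
opening: 0.0472
```

Request:
{"api": "play_rows", "payload": {"deltas": [{"slide": [-0.08, 0, 0.07], "delta_rot": [0, 0, 0]}, {"slide": [0, 0, 0], "delta_rot": [0, 0, 0]}]}}

```text
t: 22.75
eef_pos: [0.6004, 0.1673, 0.0964]
orientation: [-0.333, 0.559, 0.713, 0.262]
wrist_force: [-1.2, -7.6, 10.7]
opening: 0.047
```

Request:
{"api": "play_rows", "payload": {"deltas": [{"slide": [-0.1, 0, -0.11], "delta_rot": [0, 0, 0]}, {"slide": [0, 0, 0], "delta_rot": [0, 0, 0]}, {"slide": [0, 0, 0], "delta_rot": [0, 0, 0]}]}}

```text
t: 23.05
eef_pos: [0.601, 0.1661, 0.0953]
orientation: [-0.332, 0.559, 0.713, 0.261]
wrist_force: [-0.1, -4.6, 6.9]
opening: 0.0472
```

Request:
{"api": "play_rows", "payload": {"deltas": [{"slide": [-0.08, 0, 0.06], "delta_rot": [0, 0, 0]}, {"slide": [0, 0, 0], "delta_rot": [0, 0, 0]}]}}

```text
t: 23.25
eef_pos: [0.6011, 0.1659, 0.095]
orientation: [-0.332, 0.559, 0.713, 0.262]
wrist_force: [-0.7, -6.7, 9.5]
opening: 0.0472
```

Request:
{"api": "play_rows", "payload": {"deltas": [{"slide": [-0.1, 0, -0.12], "delta_rot": [0, 0, 0]}, {"slide": [0, 0, 0], "delta_rot": [0, 0, 0]}, {"slide": [0, 0, 0], "delta_rot": [0, 0, 0]}]}}

```text
t: 23.55
eef_pos: [0.6011, 0.1652, 0.0945]
orientation: [-0.333, 0.559, 0.713, 0.262]
wrist_force: [0.0, -1.6, 7.3]
opening: 0.0467
```

Request:
{"api": "play_rows", "payload": {"deltas": [{"slide": [-0.08, 0, 0.06], "delta_rot": [0, 0, 0]}, {"slide": [0, 0, 0], "delta_rot": [0, 0, 0]}]}}

```text
t: 23.75
eef_pos: [0.6012, 0.1652, 0.0944]
orientation: [-0.333, 0.559, 0.713, 0.262]
wrist_force: [-1.2, -3.3, 10.6]
opening: 0.0469
```

```bash
python3 - <<'E'
from h import *
s,p,r=tcp();off=np.array([-1.2,0,10.6])/1e3
S=snapshot("side");print(p+r.apply(off),s["wrist_force"],s["moment"],[(b[0].tolist(),b[1]) for b in blobs(S,(0,190,50),(5,255,255),40)][-1])
cv2.imwrite("pics/c9.png",cv2.resize(S[330:410,150:260],None,fx=5,fy=5,interpolation=3)[:,:,::-1])
E
```

```text
[0.59942716 0.17232368 0.08665872] [-1.16383641 -3.33178103 10.57201296] [0.7185673  0.37429735 0.26947405] ([204.9, 372.0], [190, 357, 30, 32, 777])
```

The reaction is now almost purely vertical, so it is seated. Release and withdraw.

Request:
{"api": "play_rows", "payload": {"deltas": [{"slide": [0.06, 0, -0.05], "delta_rot": [0, 0, 0]}, {"slide": [0, 0, 0], "delta_rot": [0, 0, 0]}]}}

```text
t: 24.0
eef_pos: [0.6011, 0.1651, 0.0944]
orientation: [-0.333, 0.559, 0.713, 0.262]
wrist_force: [-0.5, -1.9, 8.1]
opening: 0.0473
```

Request:
{"api": "play_rows", "payload": {"deltas": [{"slide": [0, 0, 0], "delta_rot": [0, 0, 0]}, {"slide": [0, 0, 0], "delta_rot": [0, 0, 0]}, {"slide": [0, 0, 0], "delta_rot": [0, 0, 0]}, {"slide": [0, 0, 0], "delta_rot": [0, 0, 0]}], "fingers": 50}}

```text
t: 24.4
eef_pos: [0.6007, 0.1647, 0.0923]
orientation: [-0.333, 0.559, 0.713, 0.26]
wrist_force: [-0.2, -0.1, -0.0]
opening: 0.0688
```

Request:
{"api": "play_rows", "payload": {"deltas": [{"slide": [0, 0, -1], "delta_rot": [0, 0, 0]}, {"slide": [0, 0, -2.5], "delta_rot": [0, 0, 0]}, {"slide": [0, 0, -3.5], "delta_rot": [0, 0, 0]}, {"slide": [0, 0, -4], "delta_rot": [0, 0, 0]}, {"slide": [0, 0, -4], "delta_rot": [0, 0, 0]}, {"slide": [0, 0, -4], "delta_rot": [0, 0, 0]}, {"slide": [0, 0, 0], "delta_rot": [0, 0, 0]}]}}

```text
t: 25.1
eef_pos: [0.6381, 0.0193, 0.2186]
orientation: [-0.328, 0.56, 0.714, 0.263]
wrist_force: [0.1, -0.2, 0.2]
opening: 0.0685
```

```bash
python3 - <<'E'
from h import *
S=snapshot("side");T=snapshot("top")
for I in(S,T):print([(b[0].tolist(),b[1]) for b in blobs(I,(0,190,50),(5,255,255),40)])
h=pe(-160,0,370)
plan(h,KN)
big=np.hstack([cv2.resize(S[330:410,140:280],None,fx=2.8,fy=2.8,interpolation=3),cv2.resize(T[160:240,130:270],None,fx=2.8,fy=2.8,interpolation=3)])
cv2.imwrite("pics/c10.png",big[:,:,::-1])
E
```

```text
[([257.0, 225.3], [249, 218, 16, 16, 179]), ([454.2, 231.7], [442, 219, 26, 26, 515]), ([205.6, 372.2], [191, 356, 30, 33, 757])]
[([185.9, 200.4], [174, 189, 23, 20, 214]), ([472.8, 361.3], [458, 347, 31, 31, 549])]
t 25.2 tcp [0.6357 0.0225 0.2153] open 0.069 F [-0.6 -0.6  0.6]
 turn [ 39.  -38.9 -83.8] then slide cm [ -0.07  -0.31 -15.77] world [ 0.14 -0.29 15.77]
```

View pics/c10.png

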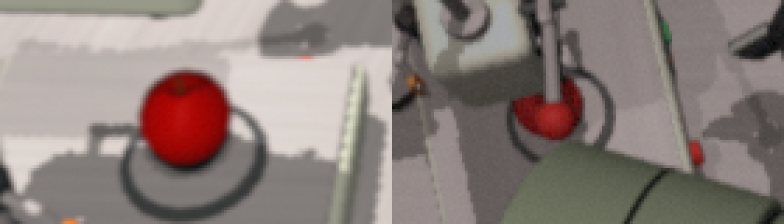

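Crop: the red apple sits upright and centred in the cup, side (205.6,372). Now the lever.

Request:
{"api": "play_rows", "payload": {"deltas": [{"slide": [2.45, 0, -2.1], "delta_rot": [0, 0, 0]}, {"slide": [2.45, 0, -2.1], "delta_rot": [0, 0, 0]}, {"slide": [2.45, 0, -2.1], "delta_rot": [0, 0, 0]}, {"slide": [2.45, 0, -2.1], "delta_rot": [0, 0, 0]}, {"slide": [2.45, 0, -2.1], "delta_rot": [0, 0, 0]}], "fingers": 0}}

```text
t: 25.7
eef_pos: [0.6353, 0.0233, 0.3762]
orientation: [-0.334, 0.559, 0.713, 0.259]
wrist_force: [0.1, 0.7, 0.0]
opening: 0.0855
```

Request:
{"api": "play_rows", "payload": {"deltas": [{"slide": [0, 0, 0], "delta_rot": [3, -3, -6.44]}, {"slide": [0, 0, 0], "delta_rot": [3, -3, -6.44]}, {"slide": [0, 0, 0], "delta_rot": [3, -3, -6.44]}, {"slide": [0, 0, 0], "delta_rot": [3, -3, -6.44]}, {"slide": [0, 0, 0], "delta_rot": [3, -3, -6.44]}, {"slide": [0, 0, 0], "delta_rot": [3, -3, -6.44]}, {"slide": [0, 0, 0], "delta_rot": [3, -3, -6.44]}, {"slide": [0, 0, 0], "delta_rot": [3, -3, -6.44]}]}}

```text
t: 26.5
eef_pos: [0.6357, 0.0232, 0.3745]
orientation: [-0.144, 0.157, 0.971, 0.111]
wrist_force: [-0.5, -0.0, -0.6]
opening: 0.0851
```

Request:
{"api": "play_rows", "payload": {"deltas": [{"slide": [0, 0, 0], "delta_rot": [3, -3, -6.44]}, {"slide": [0, 0, 0], "delta_rot": [3, -3, -6.44]}, {"slide": [0, 0, 0], "delta_rot": [3, -3, -6.44]}, {"slide": [0, 0, 0], "delta_rot": [3, -3, -6.44]}, {"slide": [0, 0, 0], "delta_rot": [3, -3, -6.44]}, {"slide": [0, 0, 0], "delta_rot": [0, 0, 0]}]}}

```text
t: 27.1
eef_pos: [0.6341, 0.0242, 0.3759]
orientation: [-0.001, -0.122, 0.993, 0.0]
wrist_force: [-0.5, 0.3, -0.8]
opening: 0.0854
```

```bash
python3 - <<'E'
from h import *
plan(np.array([.5198,.108,.385]),KN,0)
S=snapshot("side");T=snapshot("top")
b=[[c for c in blobs(I,(0,190,50),(5,255,255),40)] for I in(S,T)];print(b)
E
```

```text
t 27.1 tcp [0.6341 0.0242 0.3759] open 0.0854 F [-0.5  0.3 -0.8]
 turn [ 0.1 -0.1  0.2] then slide cm [ 9.1  10.87 -0.91] world [-11.43   8.38   0.91]
[[(array([454.2, 231.6]), [442, 219, 26, 26, 517]), (array([257.5, 226.2]), [251, 220, 14, 14, 146]), (array([205.6, 372.2]), [191, 356, 30, 33, 754])], [(array([472.9, 361.6]), [457, 347, 32, 31, 560])]]
```

Request:
{"api": "play_rows", "payload": {"deltas": [{"slide": [2.27, 2.7, -0.25], "delta_rot": [0, 0, 0]}, {"slide": [2.27, 2.7, -0.25], "delta_rot": [0, 0, 0]}, {"slide": [2.27, 2.7, -0.2], "delta_rot": [0, 0, 0]}, {"slide": [2.27, 2.7, -0.2], "delta_rot": [0, 0, 0]}, {"slide": [0, 0, 0], "delta_rot": [0, 0, 0]}, {"slide": [0, 0, 2], "delta_rot": [0, 0, 0]}, {"slide": [0, 0, 2.3], "delta_rot": [0, 0, 0]}, {"slide": [0, 0, 2.2], "delta_rot": [0, 0, 0]}]}}

```text
t: 28.0
eef_pos: [0.5228, 0.1048, 0.3188]
orientation: [-0.001, -0.119, 0.993, 0.0]
wrist_force: [-0.2, -0.3, -1.1]
opening: 0.0854
```

Request:
{"api": "play_rows", "payload": {"deltas": [{"slide": [0, 0, 0], "delta_rot": [0, 0, 0]}, {"slide": [0, 0, 0], "delta_rot": [0, 0, 0]}]}}

```text
t: 28.2
eef_pos: [0.5229, 0.1048, 0.3201]
orientation: [-0.001, -0.119, 0.993, 0.0]
wrist_force: [-0.0, 0.4, 1.4]
opening: 0.0854
```

```bash
python3 - <<'E'
from h import *
plan(np.array([.5198,.108,.320]),KN,0)
E
```

```text
t 28.2 tcp [0.5229 0.1048 0.3201] open 0.0854 F [-0.   0.4  1.4]
 turn [ 0.  -0.1 -0.1] then slide cm [0.22 0.38 0.01] world [-0.31  0.32 -0.01]
```

Request:
{"api": "play_rows", "payload": {"deltas": [{"slide": [0.2, 0.3, 0], "delta_rot": [0, 0, 0]}, {"slide": [0, 0, 0], "delta_rot": [0, 0, 0]}]}}

```text
t: 28.4
eef_pos: [0.5199, 0.1079, 0.3215]
orientation: [0.001, -0.12, 0.993, 0.0]
wrist_force: [0.5, -0.9, -0.2]
opening: 0.0852
```

Request:
{"api": "play_rows", "payload": {"deltas": [{"slide": [0, 0, 0], "delta_rot": [0, 0, 0]}, {"slide": [0, 0, 0], "delta_rot": [0, 0, 0]}, {"slide": [0, 0, 0], "delta_rot": [0, 0, 0]}, {"slide": [0, 0, 0], "delta_rot": [0, 0, 0]}, {"slide": [0, 0, 0], "delta_rot": [0, 0, 0]}, {"slide": [0, 0, 0], "delta_rot": [0, 0, 0]}, {"slide": [0, 0, 0], "delta_rot": [0, 0, 0]}, {"slide": [0, 0, 0], "delta_rot": [0, 0, 0]}], "fingers": 255, "grip_force": 20}}

```text
t: 29.2
eef_pos: [0.5194, 0.1075, 0.3205]
orientation: [-0.0, -0.12, 0.993, -0.0]
wrist_force: [-1.0, -1.9, 1.9]
opening: 0.0203
```

```bash
python3 - <<'E'
from h import *
plan(np.array([.5198,.108,.320]),KN,0)
p=np.linspace(.551,-.42,14);print(np.c_[np.diff(17*np.cos(p)),-np.diff(17*np.sin(p))].round(2).tolist())
E
```

```text
t 29.2 tcp [0.5194 0.1075 0.3205] open 0.0203 F [-1.  -1.9  1.9]
 turn [-0. -0. -0.] then slide cm [-0.05  0.04  0.05] world [ 0.04  0.05 -0.05]
[[0.62, 1.11], [0.54, 1.15], [0.45, 1.19], [0.36, 1.22], [0.27, 1.24], [0.18, 1.26], [0.08, 1.27], [-0.01, 1.27], [-0.11, 1.27], [-0.2, 1.25], [-0.29, 1.24], [-0.38, 1.21], [-0.47, 1.18]]
```

Request:
{"api": "play_rows", "payload": {"deltas": [{"slide": [0.62, 0, 1.11], "delta_rot": [0, 0, 0]}, {"slide": [0.54, 0, 1.15], "delta_rot": [0, 0, 0]}, {"slide": [0.45, 0, 1.19], "delta_rot": [0, 0, 0]}, {"slide": [0.36, 0, 1.22], "delta_rot": [0, 0, 0]}, {"slide": [0.27, 0, 1.24], "delta_rot": [0, 0, 0]}, {"slide": [0.18, 0, 1.26], "delta_rot": [0, 0, 0]}, {"slide": [0.08, 0, 1.27], "delta_rot": [0, 0, 0]}]}}

```text
t: 29.9
eef_pos: [0.4951, 0.1014, 0.2359]
orientation: [0.0, -0.12, 0.993, -0.0]
wrist_force: [0.6, -0.7, 1.3]
opening: 0.0205
```

Request:
{"api": "play_rows", "payload": {"deltas": [{"slide": [-0.01, 0, 1.27], "delta_rot": [0, 0, 0]}, {"slide": [-0.11, 0, 1.27], "delta_rot": [0, 0, 0]}, {"slide": [-0.2, 0, 1.25], "delta_rot": [0, 0, 0]}, {"slide": [-0.29, 0, 1.24], "delta_rot": [0, 0, 0]}, {"slide": [-0.38, 0, 1.21], "delta_rot": [0, 0, 0]}, {"slide": [-0.47, 0, 1.18], "delta_rot": [0, 0, 0]}, {"slide": [0, 0, 0], "delta_rot": [0, 0, 0]}, {"slide": [0, 0, 0], "delta_rot": [0, 0, 0]}]}}

```text
t: 30.7
eef_pos: [0.5092, 0.105, 0.1612]
orientation: [-0.001, -0.12, 0.993, -0.0]
wrist_force: [0.3, -3.2, -3.1]
opening: 0.0204
```

Request:
{"api": "play_rows", "payload": {"deltas": [{"slide": [-0.12, 0, 0.25], "delta_rot": [0, 0, 0]}, {"slide": [0, 0, 0], "delta_rot": [0, 0, 0]}]}}

```text
t: 30.9
eef_pos: [0.5099, 0.1052, 0.1594]
orientation: [-0.001, -0.12, 0.993, -0.0]
wrist_force: [-2.6, -3.7, 0.1]
opening: 0.0208
```

Request:
{"api": "play_rows", "payload": {"deltas": [{"slide": [-0.06, 0, 0.12], "delta_rot": [0, 0, 0]}, {"slide": [0, 0, 0], "delta_rot": [0, 0, 0]}]}}

```text
t: 31.1
eef_pos: [0.5103, 0.1053, 0.1586]
orientation: [-0.001, -0.12, 0.993, -0.0]
wrist_force: [-3.9, -3.7, 4.1]
opening: 0.0202
```

Foot is in contact (force sign reversed). Release and retreat upward.

Request:
{"api": "play_rows", "payload": {"deltas": [{"slide": [0, 0, 0], "delta_rot": [0, 0, 0]}, {"slide": [0, 0, 0], "delta_rot": [0, 0, 0]}, {"slide": [0, 0, 0], "delta_rot": [0, 0, 0]}, {"slide": [0, 0, 0], "delta_rot": [0, 0, 0]}, {"slide": [0, 0, 0], "delta_rot": [0, 0, 0]}], "fingers": 0}}

```text
t: 31.6
eef_pos: [0.5112, 0.1058, 0.1581]
orientation: [-0.0, -0.12, 0.993, 0.0]
wrist_force: [-0.3, 0.7, -0.2]
opening: 0.0856
```

Request:
{"api": "play_rows", "payload": {"deltas": [{"slide": [0, 0, -1.5], "delta_rot": [0, 0, 0]}, {"slide": [0, 0, -2.5], "delta_rot": [0, 0, 0]}, {"slide": [0, 0, -3.5], "delta_rot": [0, 0, 0]}, {"slide": [-1, -3, -4], "delta_rot": [0, 0, 0]}, {"slide": [-1, -4, -2], "delta_rot": [0, 0, 0]}, {"slide": [-1, -4, 0], "delta_rot": [0, 0, 0]}, {"slide": [0, -4, 0], "delta_rot": [0, 0, 0]}, {"slide": [0, 0, 0], "delta_rot": [0, 0, 0]}]}}

```text
t: 32.4
eef_pos: [0.5767, -0.0364, 0.2919]
orientation: [-0.0, -0.118, 0.993, -0.001]
wrist_force: [0.4, 1.2, -1.6]
opening: 0.0852
```

Request:
{"api": "play_rows", "payload": {"deltas": [{"slide": [0, 0, 0], "delta_rot": [0, 0, 0]}, {"slide": [0, 0, 0], "delta_rot": [0, 0, 0]}, {"slide": [0, 0, 0], "delta_rot": [0, 0, 0]}, {"slide": [0, 0, 0], "delta_rot": [0, 0, 0]}]}}

```text
t: 32.8
eef_pos: [0.5754, -0.0313, 0.2924]
orientation: [-0.0, -0.121, 0.993, 0.0]
wrist_force: [0.1, 0.4, -0.1]
opening: 0.0855
```

```bash
python3 - <<'E'
from h import *
S=snapshot("side");T=snapshot("top")
for I in(S,T):print([(b[0].tolist(),b[1]) for b in blobs(I,(0,190,50),(5,255,255),30)],[(b[0].tolist(),b[1]) for b in blobs(I,(15,60,60),(30,170,255),60) if 180<b[0][0]<345 and b[0][1]>150])
cv2.imwrite("pics/s11.png",S[:,:,::-1])
s,p,r=tcp();print(s["t"],p,s["wrist_force"])
E
```

```text
[([454.2, 231.7], [442, 219, 26, 26, 519]), ([273.1, 315.5], [268, 310, 11, 12, 107]), ([205.9, 373.6], [191, 357, 30, 32, 683])] [([234.0, 282.2], [223, 271, 23, 23, 397]), ([293.2, 281.4], [282, 270, 23, 23, 402]), ([338.5, 305.6], [327, 293, 24, 25, 445])]
[([472.5, 361.5], [457, 347, 32, 30, 558])] [([315.9, 170.9], [308, 162, 14, 17, 126]), ([327.5, 219.3], [317, 209, 22, 22, 378]), ([306.6, 268.9], [296, 258, 22, 23, 355])]
32.9 [ 0.57550298 -0.03162241  0.29235669] [0.80815876 1.0827813  0.53374608]
```

View pics/s11.png

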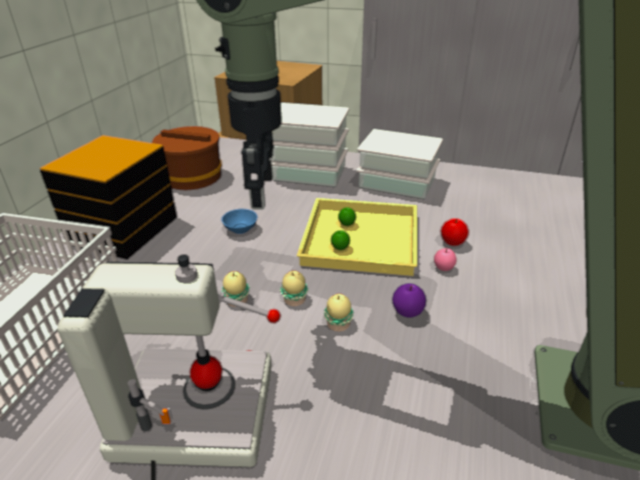

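The foot is on the upright red apple, the peeled apple is in its cup, and the arm is clear. Handing in.

```bash
python3 -c "
from bench import manip
print(manip.finish_job())"
```

```text
the job is handed in; nothing more can be done
None
```

The job is done and handed in at about 33 s of the 72 s. The hand-in call reports no verdict, so whether it passed is not confirmed.

I lifted the lever by its knob and set the peeled apple in the empty lotus cup. Then I seated the red apple stem up in the drive cup and guided the lever down until the foot touched it.

**Last checks that agreed:**
- **Peeled apple:** it stood in its cup within about 1 px of the expected position in the side view, and at the measured cup centre in the top view.
- **Red apple:** it looked upright in the side view and within 1 px of where the peeled apple had sat. The top view no longer showed it.
- **Lever:** the knob settled about 4 px above its starting position in the side view. That fits the taller apple, at roughly 0.03 rad by estimate.
- **Other things:** the filled cups had not shifted in the side view, the limes looked in place, and the wrist force was about zero with the arm clear.

**Disagreements and what was not measured:**
- The two cameras differed by up to about 8 mm on the empty cup's position and by about 4 mm at the peeler axis. The cup figure came mostly from the top camera, backed by a second side-view reading. For the peeler axis I used a mean corrected by the first grasp.
- The red apple first touched the back wall of the drive cup. I shifted it about 3 mm towards the front before releasing it.
- I did not measure the foot's pressing force. I only saw the force on the knob reverse as the foot made contact.

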